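Dry the rinsed sample carriers on the nitrogen station

ROBOT

A 7-joint arm with a two-finger parallel gripper is mounted at the origin on the work surface. World frame = base frame: x ahead of the robot, y to its left, z up, the work surface at z = 0. Lengths are in m, angles in rad, forces in N, time in s.
With the tool pointing down it reaches from about 0.4 to 0.85 m from the base axis. Payload 10.4 kg.
Tool frame: the origin (TCP) lies on the centre line of the jaws, within the pads' length; the fingertips stand 17 mm ahead of it and the grasp point (between the pads) lies 2 mm behind it (manip.tcp_to_tips is the distance from the TCP to the fingertips, in m); z points along the fingers, x is the direction in which the jaws open and shut, and the axes are right-handed (so a half turn about z gives the same grasp; the last joint's range is limited). The gripper opens to 85 mm and grips with 20 to 120 N. Pads are 22 mm wide; open, the fingers measure 114 mm over their backs; the gripper's body (76 mm by 85 mm) begins 54 mm behind the grasp point. The pads swing forward as they close: fully open they stand 13 mm farther back than shut.
Start: joints at [-1.221, 0.332, -0.065, 1.46, 0.022, 1.35, -0.088], TCP at [0.228, 0.582, 0.248] pointing down, gripper open.
Joint ranges: [-2.6, 2.6], [-0.5, 2.12], [-1.47, 1.34], [0.16, 2.42], [-1.27, 4.41], [0.06, 2.06], [-2.6, 2.6]. Speed limits (rad/s): [2.22, 2.22, 2.79, 2.79, 3.14, 3.14, 3.14].

INTERFACE

Orientations are given as a unit quaternion [x, y, z, w].
In Python, from workcell import manip gives the robot as it stands.
- The arm moves only by the shell command python3 -m pendant 'ROWS' [FORCE]. ROWS is JSON, a list of rows, each a list of 3 entries, a list of its own where there are three numbers: the shift along the world's x, y, z in cm, then the turn, a rotation vector about the world's x, y, z in degrees, then the closure in counts, from 0 (fully open) to 255 (shut). A call has 1 to 12 rows; each row shifts and turns the pose as measured when the row begins; what a row does not reach is not made up. A row lasts 1/8 s, in which the tool goes at most 62.5 mm and 10.7 degrees, less where a joint would pass 70% of its speed; a pose out of reach is approached as far as the arm can. A call is refused whole if a number of a shift passes 6.25 or a number of a turn 10.7, either way. A call with a gripper value outside its range is refused whole. The fingers move at their own pace and stop on an object; FORCE is the grip in N (left out, the last holds). Time passes only in rows, so rows that do not move let the fingers close. It gives the time, the measured TCP pose, the force and the opening at its end, in the units of the state.
- manip.get_obs(): the state, without advancing time (a new reading comes with each control period).
- manip.camera(name): name is "scene" or "top"; returns a dict with "pixels" (480x640x3 uint8, red, green, blue), "range_z" (480x640 float32, m along the optical axis (not along the pixel's ray), 0 where there is no reading), "K" (3x3 intrinsics, pixels), "dist" ([k1, k2, p1, p2, k3] as OpenCV has them; the pictures are not rectified), "origin" and "rotation" of the camera in the world. Camera axes: x right, y down, z forward; pixel columns grow to the right and rows downward; lengths in m; the calibration is good to about 2 mm. A picture is of the moment at which its call begins.
- manip.hand_in(): hands the job in, once; it reports no verdict.
The state is a dict: "clock": time; "joint_pos": joint angles; "joint_velocities": joint speeds; "tau": joint torques, N m; "position": TCP position; "ee_rot": TCP orientation; "ft_force": force on the tool from outside, world axes, zero at the start; "torque": the same for the moment, N m; "grip_width": opening from 0.0 (shut) to 1.0 (fully open).
Only numpy, scipy, OpenCV 4.12 (cv2) and the standard library are available. Lean on these libraries where they do the work, as an engineer would, in place of code of your own. Each camera call takes 0.05 s, during which the arm holds its last target.

TASK

First throw the gas lever into the shut notch (one rib, the end nearest the robot). With the gas shut, unhook every sample carrier from the draining stand, lifting its loop clear of the peg's upturned tip, and stand each upright, loop up, fully down in a slot of its own in the drying rack; then throw the lever into the middle notch (two ribs) to start the gentle dry. Leave the spanner on its peg and the glassware, bottle and box where they stand.

Things in the scene. Friction and masses are not known exactly. Their poses are not given: they have to be found in the camera images.
- carrier1_mid (a point): Sample carrier: flat grey frame 40 mm wide (its y), 8 mm thick (its x), 120 mm tall (its z, up as hung), 50-100 g, copper foil in its lower 78 mm. Above is a carrying loop: opening 18 mm wide, 78 to 108 mm above the foot, side bars 11 mm wide, top bar 12 mm. Point: middle of the 40 x 120 outline, 60 mm above the foot. Starts hanging by the loop, top bar on a peg. None if absent.
- carrier2_mid (a point): Sample carrier: flat grey frame 40 mm wide (its y), 8 mm thick (its x), 120 mm tall (its z, up as hung), 50-100 g, copper foil in its lower 78 mm. Above is a carrying loop: opening 18 mm wide, 78 to 108 mm above the foot, side bars 11 mm wide, top bar 12 mm. Point: middle of the 40 x 120 outline, 60 mm above the foot. Starts hanging by the loop, top bar on a peg. None if absent.
- carrier3_mid (a point): Sample carrier: flat grey frame 40 mm wide (its y), 8 mm thick (its x), 120 mm tall (its z, up as hung), 50-100 g, copper foil in its lower 78 mm. Above is a carrying loop: opening 18 mm wide, 78 to 108 mm above the foot, side bars 11 mm wide, top bar 12 mm. Point: middle of the 40 x 120 outline, 60 mm above the foot. Starts hanging by the loop, top bar on a peg. None if absent.
- carrier4_mid (a point): Sample carrier: flat grey frame 40 mm wide (its y), 8 mm thick (its x), 120 mm tall (its z, up as hung), 50-100 g, copper foil in its lower 78 mm. Above is a carrying loop: opening 18 mm wide, 78 to 108 mm above the foot, side bars 11 mm wide, top bar 12 mm. Point: middle of the 40 x 120 outline, 60 mm above the foot. Starts hanging by the loop, top bar on a peg. None if absent.
- carrier5_mid (a point): Sample carrier: flat grey frame 40 mm wide (its y), 8 mm thick (its x), 120 mm tall (its z, up as hung), 50-100 g, copper foil in its lower 78 mm. Above is a carrying loop: opening 18 mm wide, 78 to 108 mm above the foot, side bars 11 mm wide, top bar 12 mm. Point: middle of the 40 x 120 outline, 60 mm above the foot. Starts hanging by the loop, top bar on a peg. None if absent.
- stand: Steel draining stand, fixed, with six pegs in a row. Origin on the bench at the roots of the pegs, under the middle of the row; its -x faces the robot and is the way the pegs point. Cross bar behind the roots, its top 176 mm high at its x = +12 mm, on two posts at its y = +-152 mm. A black stop sleeve 22 mm in diameter on each peg, ending 22 mm out, keeps the loops off the bar.
- peg1 (a point): Point on the axis of the end peg at the stand's y = -190 mm, 40 mm out from the root line, 170 mm high. Pegs: steel, 6 mm thick, 76 mm apart, level to 75 mm out (stand's -x), then turned up 45 degrees to a tip 88 mm out whose top is 16 mm above the axis. A carrier hanging on one comes off when raised 14 to 23 mm and drawn straight out past the tip. Axes as the stand's.
- spanner_ring (a point): Centre of the ring (38 mm outside, 22 mm inside) at the top of a loose dark steel spanner, 38 mm wide and 147 mm long in all, which hangs by it on one of the six pegs, its shank down. It stays there.
- station: Nitrogen drying station, fixed; origin at the centre of its underside on the bench (base plate 190 x 200 mm). A white slotted rack (centre line at its y = -50 mm, x +-87 mm, 62 mm high) and beside it (y = +55 mm) a grey valve block 55 mm high with the gas lever. May stand to the left or right of the robot.
- slot1 (a point): Middle of the floor of a rack slot, 20 mm above the bench. The slot is 13 mm wide along the station's x, 48 mm long along its y, open on top, between fins 62 mm high (end walls 52 mm), 31 mm from the next slot; empty at the start. Axes as the station's: a carrier stands in it with its 40 mm width along the station's y.
- slot2 (a point): Middle of the floor of a rack slot, 20 mm above the bench. The slot is 13 mm wide along the station's x, 48 mm long along its y, open on top, between fins 62 mm high (end walls 52 mm), 31 mm from the next slot; empty at the start. Axes as the station's: a carrier stands in it with its 40 mm width along the station's y.
- slot3 (a point): Middle of the floor of a rack slot, 20 mm above the bench. The slot is 13 mm wide along the station's x, 48 mm long along its y, open on top, between fins 62 mm high (end walls 52 mm), 31 mm from the next slot; empty at the start. Axes as the station's: a carrier stands in it with its 40 mm width along the station's y.
- slot4 (a point): Middle of the floor of a rack slot, 20 mm above the bench. The slot is 13 mm wide along the station's x, 48 mm long along its y, open on top, between fins 62 mm high (end walls 52 mm), 31 mm from the next slot; empty at the start. Axes as the station's: a carrier stands in it with its 40 mm width along the station's y.
- slot5 (a point): Middle of the floor of a rack slot, 20 mm above the bench. The slot is 13 mm wide along the station's x, 48 mm long along its y, open on top, between fins 62 mm high (end walls 52 mm), 31 mm from the next slot; empty at the start. Axes as the station's: a carrier stands in it with its 40 mm width along the station's y.
- pivot (a point): Pivot axis of the gas lever, 45 mm above the bench; the lever swings about the station's y. Axes as the station's.
- knob (a point): Centre of the lever's black ball knob, 30 mm in diameter, 95 mm from the pivot, on a 9 mm steel stem.
- lever (a joint): Gas lever, rad: 0 upright, negative leans to the station's -x (to the robot). Beside it a quadrant plate has three notches, each 0.2 rad wide: centred at -0.45 (end stop, one rib on the valve block: gas shut), 0 (two ribs: gentle dry), +0.45 (end stop, three ribs: full blow). A steady drag of about 1.5 N at the knob; it stays wherever it is left, in a notch or between.
- stirrer: White stirrer hotplate 170 x 150 mm with a beaker on it, 160 mm tall in all, fixed; origin under its centre.
- jar: Loose glass jar with a cap, 68 mm in diameter, 105 mm tall; origin under its centre.
- vial_a: Loose amber vial, 28 mm in diameter, 55 mm tall; origin under its centre.
- vial_b: Loose amber vial, 24 mm in diameter, 50 mm tall; origin under its centre.
- tipbox: Loose clear box 85 x 120 x 60 mm; origin under its centre.
- reagent: Loose white bottle, 72 mm in diameter, 150 mm tall; origin under its centre.
- jar_b: Loose glass jar behind the stand, 68 mm in diameter, 105 mm tall; origin under its centre.
Things that resemble listed ones, but are neither listed nor needed, are in the scene too. Leave any pink look-alike of the part that bears carrier3_mid alone. What is shaped like the part that bears carrier4_mid but green is not meant.

How it is judged:
By the outcome, as a careful person would: the job done as asked, in the order asked, and still so for the second after the job is handed in, with the robot touching nothing.
Of carrier1, carrier2, carrier3, carrier4, carrier5 only 3 to 5 are there at a start; the rules pass over those that are not, and their reading is None.
At some moment in a run one of carrier1, carrier2, carrier3, carrier4, carrier5 may be knocked a few centimetres aside while the robot is not near it.
Once in a run the grip may slacken for a moment while it holds something.
It also fails if it takes over 210 s, if anything falls off the work surface, if the arm or the gripper's body presses on something with over 40 N, if the wrist force passes 120 N, or if a joint passes its speed limit or range.

## Working session

There is one attempt and no reset: what is moved stays moved. The work goes in short steps, Python scripts to look and compute and a shell command to move; the robot and the scene stay as the last step left them, time stands still between calls to the robot, and variables do not carry over. Pictures are saved under pics/ and viewed, and the job is handed in when it is done.

```bash
ls; mkdir -p pics; python3 - <<'E'
from workcell import manip
import cv2,numpy as np
print(manip.get_obs())
for n in ["scene","top"]:
    c=manip.camera(n); cv2.imwrite(f"pics/{n}0.png",c["pixels"][:,:,::-1]); np.savez(f"{n}0.npz",**c)
    print(n,c["K"],c["dist"],c["origin"],c["rotation"])
E
```

```text
pics
{'clock': 0.0, 'joint_pos': array([-1.22060444,  0.33288571, -0.06469987,  1.4609315 ,  0.02162219,
        1.34988716, -0.08852337]), 'joint_velocities': array([-0.00052402,  0.00074255, -0.00240185,  0.00096646,  0.0002605 ,
       -0.00057083, -0.00202322]), 'tau': array([-4.45949199e-04, -6.25458169e+01,  4.86631610e-02, -3.91609061e+01,
        1.61775813e-02,  9.84466402e-03,  2.39834588e-05]), 'position': array([0.22752083, 0.58174805, 0.24751196]), 'ee_rot': array([ 8.25897775e-01,  5.63819444e-01, -5.59111037e-04,  4.33915877e-04]), 'ft_force': array([-0.16878044, -0.33288917,  0.06013647]), 'torque': array([-0.00928285, -0.02292203,  0.02854134]), 'grip_width': 1.0041300302000107}
scene [[579.83563078   0.         318.01973097]
 [  0.         579.83563078 249.81040471]
 [  0.           0.           1.        ]] [0.05871309 0.         0.         0.         0.        ] [ 1.14452342 -0.30043288  1.12543218] [ 0.82801368  0.48491109 -0.14585238 -0.24079383]
top [[474.26697244   0.         315.35136565]
 [  0.         474.26697244 246.16653696]
 [  0.           0.           1.        ]] [-0.0822373  0.         0.         0.         0.       ] [5.43104876e-01 3.21425852e-04 1.09458138e+00] [-0.69783296  0.71581654 -0.01907355  0.0164938 ]
```

View pics/scene0.png

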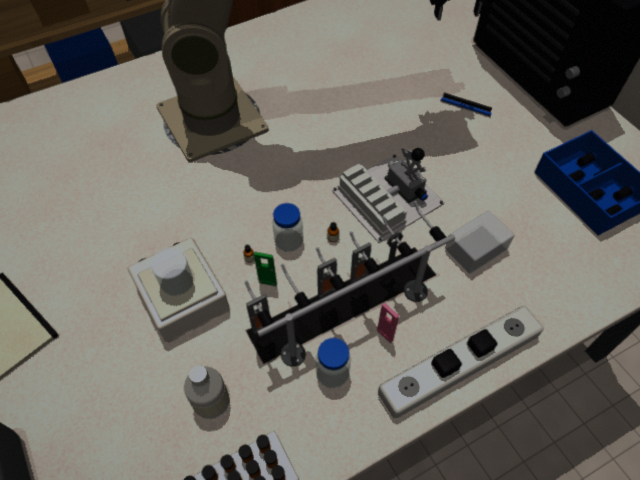

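View pics/top0.png

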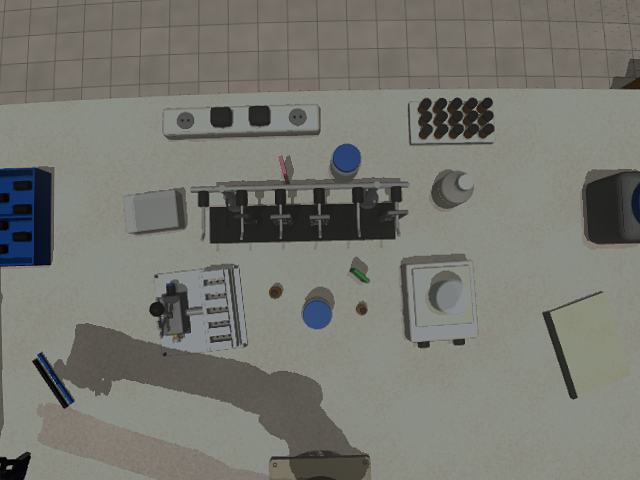

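```bash
cat > h.py <<'E'
import numpy as np,cv2
from scipy.spatial.transform import Rotation as R
def load(n): return dict(np.load(n))
def rays(c,uv):
    uv=np.asarray(uv,float).reshape(-1,1,2)
    p=cv2.undistortPoints(uv,c["K"],c["dist"])[:,0]
    d=np.c_[p,np.ones(len(p))]
    return R.from_quat(c["rotation"]).apply(d)
def onz(c,uv,z):
    d=rays(c,uv); o=c["origin"]; return o+d*((z-o[2])/d[:,2])[:,None]
def proj(c,P):
    r=R.from_quat(c["rotation"]).inv()
    q=r.apply(np.atleast_2d(P)-c["origin"])
    return cv2.projectPoints(q,np.zeros(3),np.zeros(3),c["K"],c["dist"])[0][:,0]
def depthpts(c,u0,u1,v0,v1):
    us,vs=np.meshgrid(np.arange(u0,u1),np.arange(v0,v1)); uv=np.c_[us.ravel(),vs.ravel()]
    z=c["range_z"][uv[:,1],uv[:,0]]; P=c["origin"]+rays(c,uv)*z[:,None]
    return uv[z>0],P[z>0]
def crop(c,u0,u1,v0,v1,s,fn,gain=1.):
    im=c["pixels"][v0:v1,u0:u1,::-1]; im=np.clip(im*float(gain),0,255).astype(np.uint8)
    cv2.imwrite(fn,cv2.resize(im,None,fx=s,fy=s,interpolation=cv2.INTER_CUBIC))
E
python3 - <<'E'
from h import *
t=load("top0.npz");s=load("scene0.npz")
crop(t,185,415,170,250,3.4,"pics/t_st.png",1.6)
crop(t,130,270,255,365,5,"pics/t_dr.png",1.2)
crop(s,230,480,220,370,3.1,"pics/s_st.png",1.6)
crop(s,320,460,130,260,4.5,"pics/s_dr.png",1.4)
E
```

```text
(no output)
```

View pics/t_st.png

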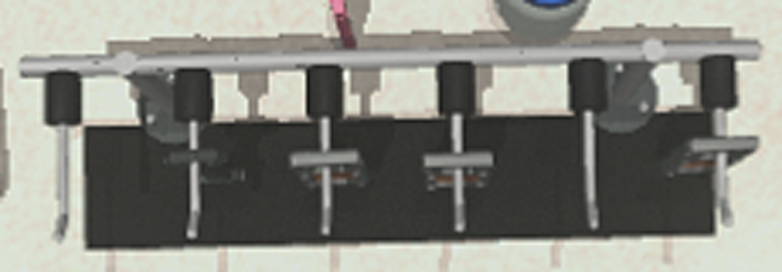

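View pics/t_dr.png

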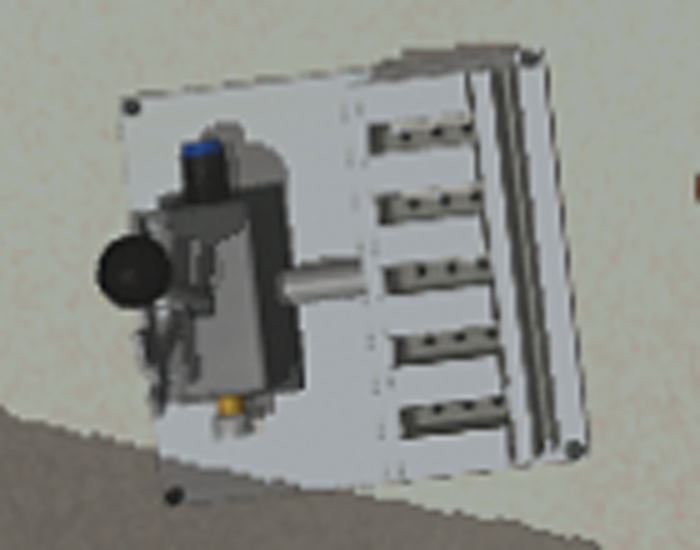

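View pics/s_st.png

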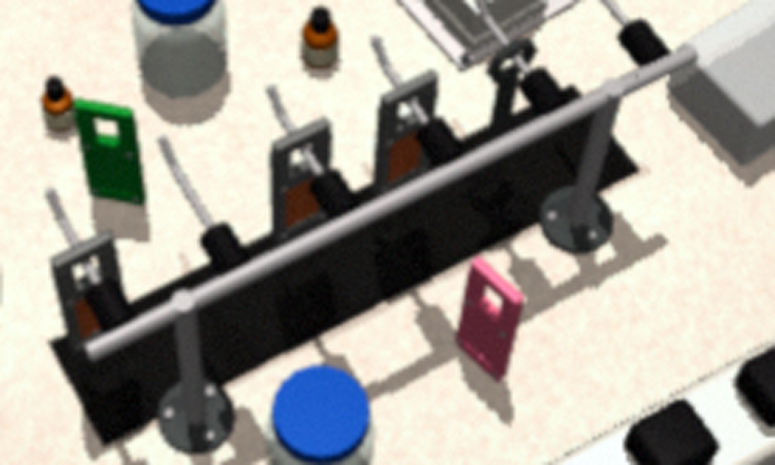

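View pics/s_dr.png

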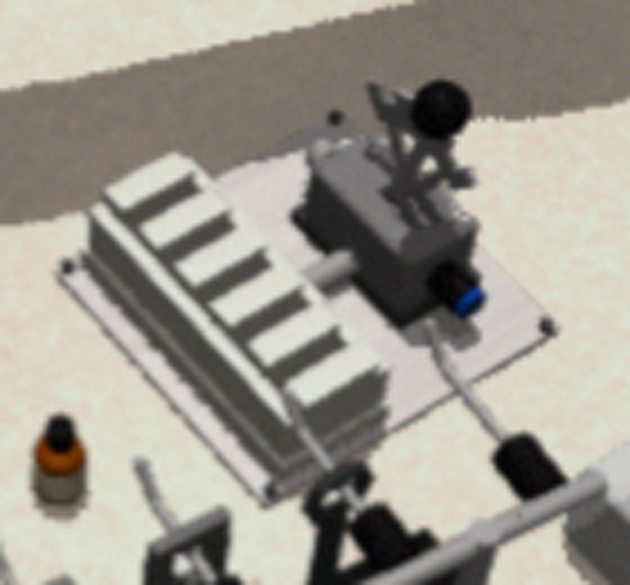

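```bash
python3 - <<'E'
from h import *
np.set_printoptions(precision=4,suppress=True)
t=load("top0.npz")
# base plate corner bolts in t_dr crop (scale5, off 130,255)
b=np.array([[132,106],[528,58],[575,449],[174,495]])/5+[130,255]
P=onz(t,b,0.006);print("bolts",P); c=P.mean(0); print(c, "sizes",np.linalg.norm(P[0]-P[1]),np.linalg.norm(P[1]-P[2]))
ex=(P[0]+P[1]-P[2]-P[3]);print("yaw",np.degrees(np.arctan2(ex[1],ex[0])))
# slot floors at z=.02 ends L/R
L=np.array([[372,140],[380,210],[387,277],[395,350],[402,420]])
Rr=np.array([[475,128],[483,198],[490,268],[498,340],[505,410]])
# top-of-fin edges instead: depth data
uv,Q=depthpts(t,195,245,260,355)
m=(Q[:,2]>.055)&(Q[:,2]<.07); print(m.sum(),np.median(Q[m,2]),Q[m].min(0),Q[m].max(0))
r=cv2.minAreaRect((Q[m,:2]*1000).astype(np.float32));print(r)
uv,Q=depthpts(t,145,175,295,325)
m=(Q[:,2]>.08);print("knob",m.sum(),Q[m].mean(0),Q[m].max(0))
# stand bar
bar=np.array([[30,67],[125,62],[350,57],[655,48],[750,49]])/3.4+[185,170]
B=onz(t,bar,.176);print("bar",B)
tips=np.array([[61,232],[192,232],[326,232],[459,230],[593,226],[727,222]])/3.4+[185,170]
root=np.array([[62,122],[193,118],[325,116],[457,114],[588,110],[720,108]])/3.4+[185,170]
print("tips",onz(t,tips,.183)); print("sleeve end",onz(t,root,.17))
for n,(u0,u1,v0,v1) in dict(c_a=(265,300,205,230),c_b=(305,335,205,230),c_c=(378,412,205,225)).items():
    uv,Q=depthpts(t,u0,u1,v0,v1)
    m=(Q[:,2]>.176)&(Q[:,2]<.2);X=Q[m];print(n,m.sum(),X.mean(0),X.min(0),X.max(0))
    print(cv2.minAreaRect((X[:,:2]*1000).astype(np.float32)))
E
```

```text
bolts [[0.5377 0.3647 0.006 ]
 [0.5555 0.18   0.006 ]
 [0.3763 0.1622 0.006 ]
 [0.3585 0.348  0.006 ]]
[0.457  0.2637 0.006 ] sizes 0.18546640879573145 0.1801170937260559
yaw 5.498759432565332
1131 0.061485597952843474 [0.3744 0.1785 0.055 ] [0.5484 0.2553 0.069 ]
((462.2121276855469, 213.4034881591797), (174.2105712890625, 59.384403228759766), 9.231114387512207)
knob 246 [0.4678 0.3209 0.1321] [0.4943 0.336  0.1543]
bar [[ 0.7063  0.232   0.176 ]
 [ 0.7075  0.1768  0.176 ]
 [ 0.7069  0.047   0.176 ]
 [ 0.7079 -0.1287  0.176 ]
 [ 0.7061 -0.1837  0.176 ]]
tips [[ 0.6098  0.2133  0.183 ]
 [ 0.6079  0.1385  0.183 ]
 [ 0.6059  0.0624  0.183 ]
 [ 0.6052 -0.013   0.183 ]
 [ 0.6055 -0.089   0.183 ]
 [ 0.6059 -0.1654  0.183 ]]
sleeve end [[ 0.6746  0.2151  0.17  ]
 [ 0.6748  0.1388  0.17  ]
 [ 0.6739  0.0624  0.17  ]
 [ 0.6731 -0.0137  0.17  ]
 [ 0.6736 -0.0895  0.17  ]
 [ 0.673  -0.1661  0.17  ]]
c_a 95 [0.6482 0.063  0.1836] [0.644  0.0438 0.176 ] [0.6576 0.0826 0.1895]
((650.9907836914062, 63.31025314331055), (13.119028091430664, 38.94881057739258), 1.7265223264694214)
c_b 100 [ 0.6447 -0.013   0.1834] [ 0.6224 -0.0314  0.1764] [0.6497 0.0054 0.1876]
((644.3098754882812, -12.306068420410156), (30.82623291015625, 31.18621253967285), 48.440372467041016)
c_c 93 [ 0.6506 -0.1652  0.1841] [ 0.6465 -0.1853  0.1761] [ 0.6553 -0.145   0.188 ]
((651.1094360351562, -165.16184997558594), (8.289745330810547, 40.17812728881836), 1.537162184715271)
```

```bash
cat >> h.py <<'E'
def tri(c1,p1,c2,p2):
    d1=rays(c1,p1)[0];d2=rays(c2,p2)[0]
    A=np.c_[d1,-d2];s=np.linalg.lstsq(A,c2["origin"]-c1["origin"],rcond=None)[0]
    a=c1["origin"]+s[0]*d1;b=c2["origin"]+s[1]*d2
    return (a+b)/2,np.linalg.norm(a-b)
ST=(np.array([.457,.2637]),np.radians(5.45))
def stn(x,y,z):
    c,a=ST; return np.array([c[0]+x*np.cos(a)-y*np.sin(a),c[1]+x*np.sin(a)+y*np.cos(a),z])
E
python3 - <<'E'
from h import *
np.set_printoptions(precision=4,suppress=True)
t=load("top0.npz");s=load("scene0.npz")
kt=np.array([134,271])/5+[130,255]; ks=np.array([441,109])/4.5+[320,130]
K,e=tri(t,kt,s,ks);print("knob",K,e)
P=stn(0,.055,.045);print("pivot guess",P); a=ST[1]
d=K-P; lx=d[0]*np.cos(a)+d[1]*np.sin(a);ly=-d[0]*np.sin(a)+d[1]*np.cos(a)
print(lx,ly,d[2],"th",np.arctan2(lx,d[2]),np.arcsin(lx/.095))
im=t["pixels"][:,:,::-1].copy()
def poly(im,c,pts,col):
    p=proj(c,np.array(pts)); p=((p-off)*sc).astype(int); cv2.polylines(im,[p.reshape(-1,1,2)],True,col,1)
for c,off,sz,sc,fn in [(t,np.array([130,255]),(140,110),5,"pics/ov_t.png"),(s,np.array([320,130]),(140,130),4.5,"pics/ov_s.png")]:
    im=c["pixels"][off[1]:off[1]+sz[1],off[0]:off[0]+sz[0],::-1]
    im=cv2.resize(im,None,fx=sc,fy=sc,interpolation=cv2.INTER_CUBIC)
    for i in range(5):
        x=-.062+.031*i
        poly(im,c,[stn(x+dx,-.05+dy,.052) for dx,dy in[(-.0065,-.024),(.0065,-.024),(.0065,.024),(-.0065,.024)]],(0,0,255))
    poly(im,c,[stn(dx,dy,.006) for dx,dy in[(-.095,-.1),(.095,-.1),(.095,.1),(-.095,.1)]],(0,255,0))
    cv2.imwrite(fn,im)
uv,Q=depthpts(t,155,180,285,345)
# valve area points in station frame
X=Q[:,:2]-ST[0]; xs=X[:,0]*np.cos(a)+X[:,1]*np.sin(a); ys=-X[:,0]*np.sin(a)+X[:,1]*np.cos(a)
m=Q[:,2]>.065
for lo in np.arange(.065,.16,.01):
    k=m&(Q[:,2]>=lo)&(Q[:,2]<lo+.01)
    if k.sum(): print(round(lo,3),k.sum(),xs[k].min(),xs[k].max(),ys[k].min(),ys[k].max())
E
```

```text
knob [0.4718 0.3229 0.1345] 0.0024720839024767113
pivot guess [0.4518 0.3185 0.045 ]
0.020341961183872697 0.0025666252292220366 0.08952820846672964 th 0.22341968299335616 0.21579689409794253
0.065 16 -0.018580841659653208 0.007995864955038743 0.051843656569628416 0.06880011354350941
0.075 21 -0.03453039802702267 0.03188070633919978 0.05145969739206527 0.06715144717783256
0.085 42 -0.04106005918043217 0.039023042878661166 0.0517341116469035 0.0699533585417692
0.095 64 -0.04348634425085599 0.04387930935038784 0.05168780710309555 0.06900062717192208
0.105 24 -0.023027692668187858 0.01137578587871092 0.05260483623706828 0.0694728348501547
0.115 1 -0.009746168951558061 -0.009746168951558061 0.0637187073011252 0.0637187073011252
0.135 47 0.00577469883457731 0.03481913319626311 0.041412695669666336 0.05712275972722769
0.145 68 0.007050429134103049 0.03297866456162865 0.043311899587416304 0.05797570296304792
```

View pics/ov_t.png

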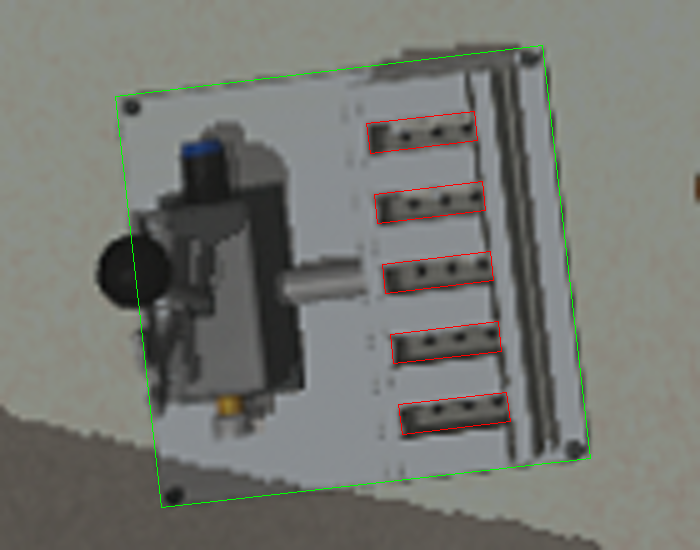

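View pics/ov_s.png

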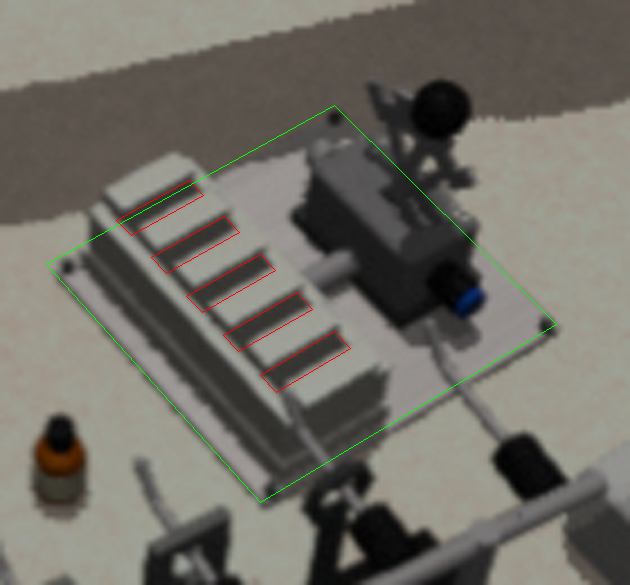

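```bash
python3 -m pendant '[[[3,-3.2,0],[0,0,-7.9],0],[[3,-3.2,0],[0,0,-7.9],0],[[3,-3.2,-0.5],[0,0,-7.9],0],[[3,-3.2,-0.5],[0,0,-7.9],0],[[3,-3.2,-0.5],[0,0,-7.9],0],[[3,-3.2,-0.5],[0,0,-7.9],0],[[3,-3.2,-0.5],[0,0,-7.9],0],[[3,-3.2,-0.5],[0,0,-7.9],0]]' 20
```

```text
clock: 1.1
position: [0.4693, 0.3187, 0.2137]
ee_rot: [0.999, 0.034, -0.003, -0.0]
ft_force: [0.1, 0.5, -0.8]
grip_width: 0.999
```

```bash
python3 -m pendant '[[[0.2,0.2,-1.0],[0,0,1.5],60],[[0,0,-1],[0,0,0],60]]' ; python3 - <<'E'
from workcell import manip
from h import *
for n in ["scene","top"]:
    c=manip.camera(n); np.savez(f"{n}1.npz",**c)
    crop(c,*((300,480,60,240) if n=="scene" else (90,250,230,370)),4,f"pics/{n}1.png",1.5)
    print(proj(c,manip.get_obs()["position"]))
E
```

```text
clock: 1.35
position: [0.4734, 0.3177, 0.1927]
ee_rot: [0.999, 0.044, -0.003, 0.0]
ft_force: [-0.4, 0.5, 0.4]
grip_width: 0.767
[[419.10765334 137.90383777]]
[[149.26185244 310.81431955]]
```

View pics/scene1.png

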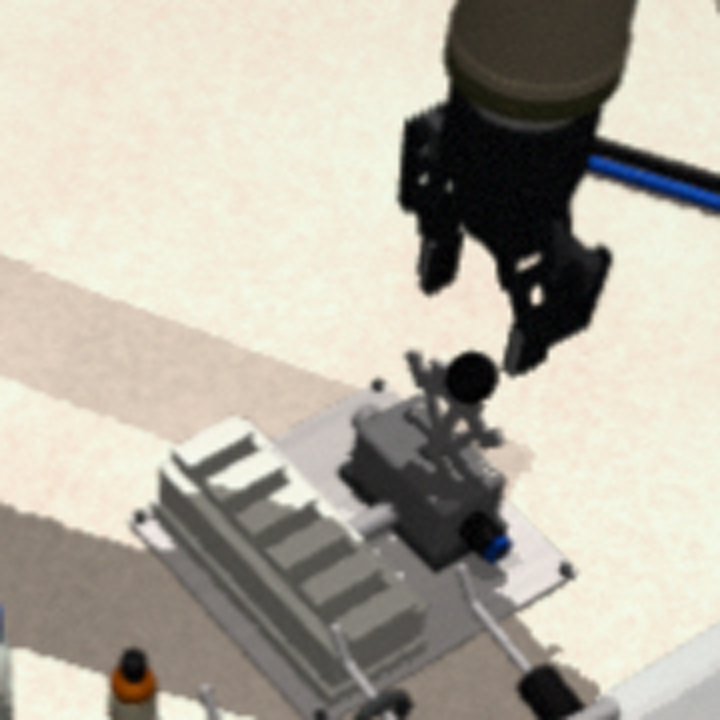

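View pics/top1.png

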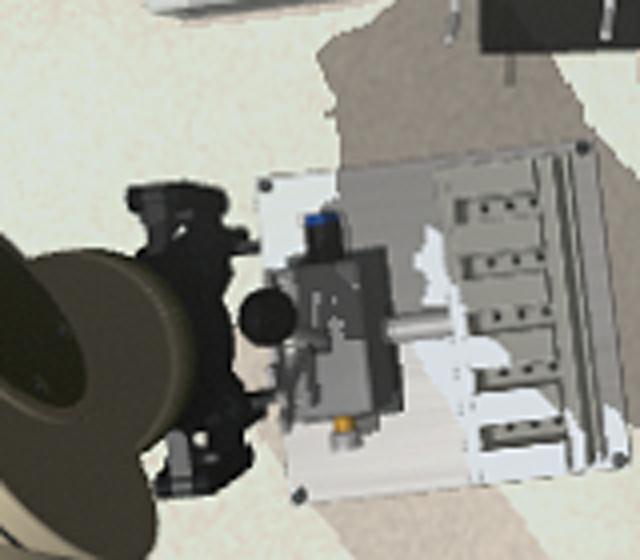

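```bash
python3 -m pendant '[[[-0.1,0.3,-1.7],[0,0,0],60],[[0,0,-1.7],[0,0,0],60],[[0,0,-1.6],[0,0,0],60]]' ; python3 - <<'E'
from workcell import manip
from h import *
for n in ["scene","top"]:
    c=manip.camera(n); np.savez(f"{n}2.npz",**c)
    crop(c,*((300,480,60,240) if n=="scene" else (90,250,230,370)),4,f"pics/{n}2.png",1.5)
E
```

```text
clock: 1.82
position: [0.4704, 0.3227, 0.1396]
ee_rot: [0.999, 0.046, -0.003, 0.0]
ft_force: [-0.2, -0.2, 0.3]
grip_width: 0.764
```

View pics/scene2.png

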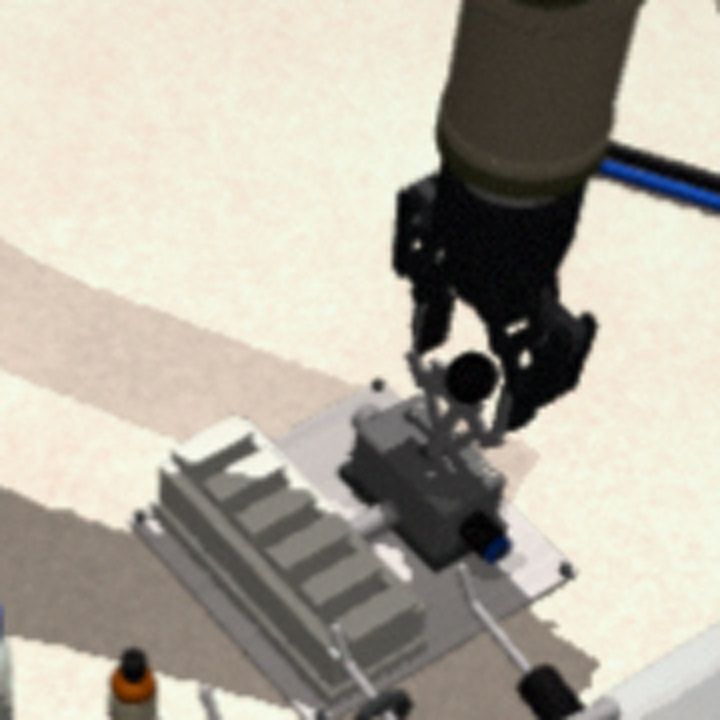

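View pics/top2.png

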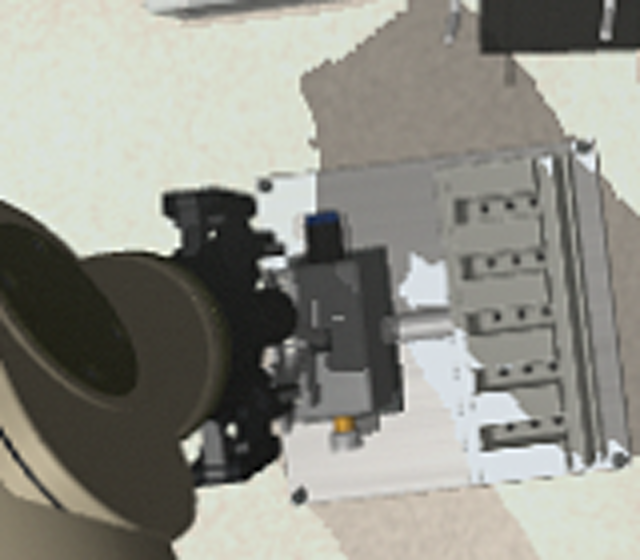

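```bash
python3 -m pendant '[[[0,-0.1,0.2],[0,0,0],150],[[0,0,0],[0,0,0],150],[[0,0,0],[0,0,0],180],[[0,0,0],[0,0,0],180],[[0,0,0],[0,0,0],180]]' 20
```

```text
clock: 2.55
position: [0.4703, 0.321, 0.1416]
ee_rot: [0.999, 0.046, -0.003, 0.001]
ft_force: [1.2, 0.6, -1.6]
grip_width: 0.335
```

```bash
python3 -m pendant '[[[-1.0,-0.1,0.15],[0,0,0],180],[[-1.0,-0.1,0],[0,0,0],180],[[-1,-0.1,-0.1],[0,0,0],180],[[-1,-0.1,-0.2],[0,0,0],180],[[-1,-0.1,-0.3],[0,0,0],180],[[-1,-0.1,-0.35],[0,0,0],180],[[0,0,0],[0,0,0],180]]'
```

```text
clock: 3.42
position: [0.4187, 0.3165, 0.142]
ee_rot: [0.999, 0.043, 0.009, -0.005]
ft_force: [-0.1, -0.4, 1.0]
grip_width: 0.331
```

```bash
python3 -m pendant '[[[-0.4,-0.05,-0.3],[0,0,0],180],[[-0.5,-0.05,-0.2],[0,0,0],180],[[0,0,0],[0,0,0],180]]'; python3 - <<'E'
from workcell import manip
from h import *
for n in ["scene","top"]:
    c=manip.camera(n); np.savez(f"{n}3.npz",**c)
    crop(c,*((300,480,60,240) if n=="scene" else (90,250,230,370)),4,f"pics/{n}3.png",1.5)
E
```

```text
clock: 3.8
position: [0.4107, 0.3159, 0.1381]
ee_rot: [0.999, 0.043, 0.01, -0.005]
ft_force: [2.9, -0.1, 2.4]
grip_width: 0.327
```

View pics/scene3.png

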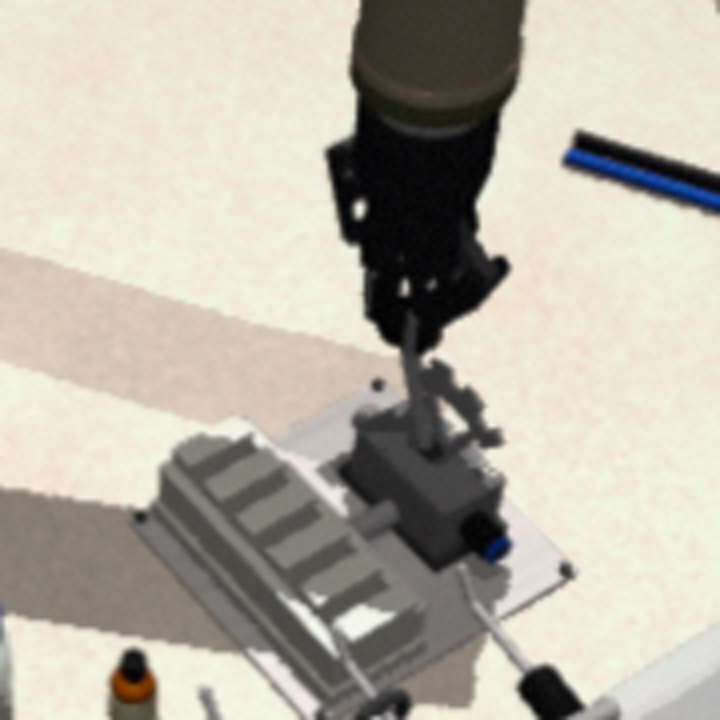

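```bash
python3 -m pendant '[[[0,0,0],[0,0,0],100],[[0,0,0],[0,0,0],60],[[0,0,0],[0,0,0],60],[[0,0,2],[0,0,0],60],[[0,0,4],[0,0,0],60],[[0,0.5,4],[0,0,0],60],[[-1,1.5,2],[0,0,8],60],[[-1,2,0],[0,0,8],60],[[0,2,0],[0,0,8],60]]'; python3 - <<'E'
from workcell import manip
from h import *
for n in ["scene","top"]:
    c=manip.camera(n); np.savez(f"{n}4.npz",**c)
    crop(c,*((300,480,60,240) if n=="scene" else (90,250,230,370)),4,f"pics/{n}4.png",1.5)
E
```

```text
clock: 5.03
position: [0.3858, 0.3748, 0.2592]
ee_rot: [0.967, 0.255, 0.005, -0.004]
ft_force: [-0.7, -0.4, -0.4]
grip_width: 0.768
```

View pics/scene4.png

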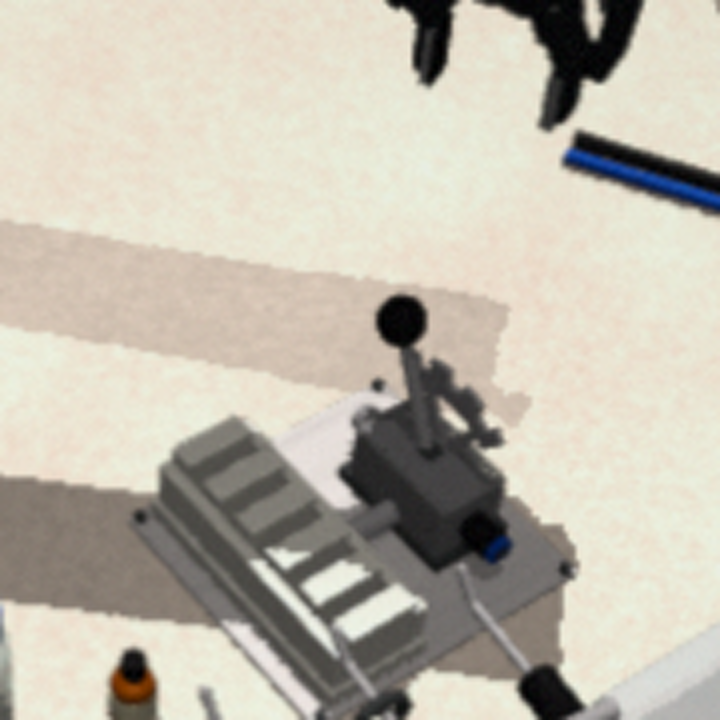

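View pics/top4.png

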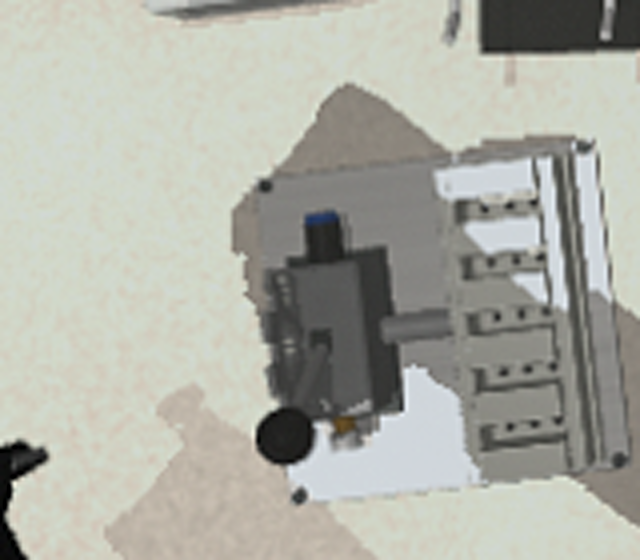

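```bash
python3 - <<'E'
from h import *
np.set_printoptions(precision=4,suppress=True)
t=load("top4.npz");s=load("scene4.npz")
print(tri(t,[161.25,339],s,[400.25,140]), onz(t,[[161.25,339]],.1305))
# scene-based station centre from bolts
b=np.array([[140,516],[378,385],[568,570]])/4+[300,60]
print(onz(s,b,.006)); bt=np.array([[265,186],[584,147],[620,459],[300,495]])/4+[90,230]; print(onz(t,bt,.006))
E
```

```text
(array([0.4101, 0.3172, 0.1269]), np.float64(0.002088988909038898)) [[0.4102 0.315  0.1305]]
[[0.378  0.1647 0.006 ]
 [0.3609 0.3497 0.006 ]
 [0.5411 0.3678 0.006 ]]
[[0.537  0.365  0.006 ]
 [0.5551 0.1791 0.006 ]
 [0.3764 0.1622 0.006 ]
 [0.359  0.3476 0.006 ]]
```

```bash
python3 - <<'E'
from h import *
t=load("top4.npz")
ims=[]
for u,v in [(282,216),(320,216),(397,214)]:
    im=t["pixels"][v-16:v+16,u-16:u+16,::-1]; ims.append(cv2.resize(np.clip(im*1.8,0,255).astype(np.uint8),None,fx=8,fy=8,interpolation=cv2.INTER_NEAREST))
cv2.imwrite("pics/c3.png",np.hstack(ims))
E
```

```text
(no output)
```

View pics/c3.png

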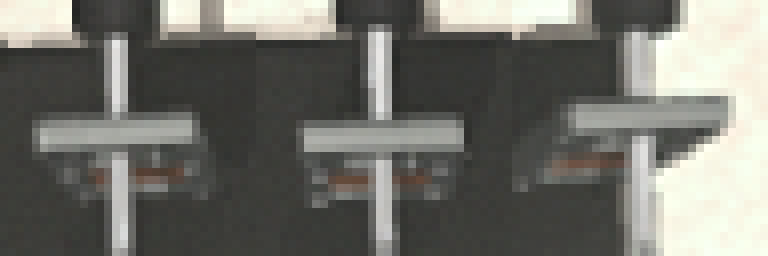

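```bash
python3 - <<'E'
from h import *
np.set_printoptions(precision=4,suppress=True)
t=load("top4.npz")
for (u,v),l,r in [((282,216),(36,137),(194,132)),((320,216),(48,136),(207,135)),((397,214),(58,118.5),(220,109))]:
    p=np.array([l,r])/8+[u-16-.5,v-16-.5]
    W=onz(t,p,.185);d=W[0]-W[1];print(W.mean(0),np.linalg.norm(d),"yaw of y axis off:",np.degrees(np.arctan2(-d[0],d[1])))
E
```

```text
[0.6482 0.0633 0.185 ] 0.03810970657637976 yaw of y axis off: 0.33366851793443947
[ 0.646  -0.0129  0.185 ] 0.03830478081865338 yaw of y axis off: -1.0751899143305343
[ 0.6515 -0.1649  0.185 ] 0.0394851871367024 yaw of y axis off: 2.0342604197462224
```

```bash
cat > st.py <<'E'
import sys
from workcell import manip
from h import *
np.set_printoptions(precision=2,suppress=True)
# args: x y z psi
o=manip.get_obs(); p=o["position"]; q=R.from_quat(o["ee_rot"])
tx,ty,tz,psi=map(float,sys.argv[1:5]); a=np.radians(psi)
X=np.array([np.cos(a),np.sin(a),0]);Z=np.array([0,0,-1]);Y=np.cross(Z,X)
T=R.from_matrix(np.c_[X,Y,Z]); d=(T*q.inv()).as_rotvec(degrees=True)
print("pos",np.round(p,4),"shift cm",(np.array([tx,ty,tz])-p)*100,"turn deg",d,"j",o["joint_pos"],"F",o["ft_force"],"w",o["grip_width"]*85)
E
python3 -m pendant '[[[2.5,-5,0],[0,0,6.2],75],[[2.5,-5,0],[0,0,6.2],75],[[2.5,-5,0],[0,0,6.2],75],[[2.5,-5,0],[0,0,6.2],75],[[2.5,-5,0],[0,0,6.2],75],[[2.5,-5,0],[0,0,6.2],75],[[2.5,-5,0],[0,0,6.2],75],[[2.5,-5,0],[0,0,6.2],75],[[2.5,-5,0],[0,0,6.2],75],[[2.5,-5,0],[0,0,6.2],75]]'; python3 st.py .6515 -.1649 .148 92
```

```text
clock: 6.38
position: [0.6347, -0.1437, 0.2565]
ee_rot: [0.696, 0.718, -0.0, -0.006]
ft_force: [-0.2, 1.3, 0.4]
grip_width: 0.705
pos [ 0.63 -0.14  0.26] shift cm [  1.68  -2.12 -10.85] turn deg [-0.42 -0.5   0.2 ] j [-0.22  0.42  0.52  1.39 -0.21  1.4   1.9 ] F [-0.18  1.33  0.38] w 59.91905706767801
```

```bash
python3 -m pendant '[[[1.7,-2.1,-1],[-0.4,-0.5,0.2],75],[[0,0,-2],[0,0,0],75]]'; python3 st.py .6515 -.1649 .148 92;  python3 - <<'E'
from workcell import manip
from h import *
for n in ["scene","top"]:
    c=manip.camera(n); np.savez(f"{n}5.npz",**c)
    crop(c,*((200,360,220,370) if n=="scene" else (330,460,150,270)),4,f"pics/{n}5.png",1.5)
E
```

```text
clock: 6.62
position: [0.651, -0.1729, 0.2259]
ee_rot: [0.699, 0.715, -0.001, 0.001]
ft_force: [0.1, 0.7, 0.3]
grip_width: 0.706
pos [ 0.65 -0.17  0.23] shift cm [ 0.05  0.8  -7.79] turn deg [0.19 0.   0.76] j [-0.18  0.48  0.52  1.37 -0.24  1.35  1.94] F [0.15 0.68 0.34] w 60.03594277535535
```

View pics/scene5.png

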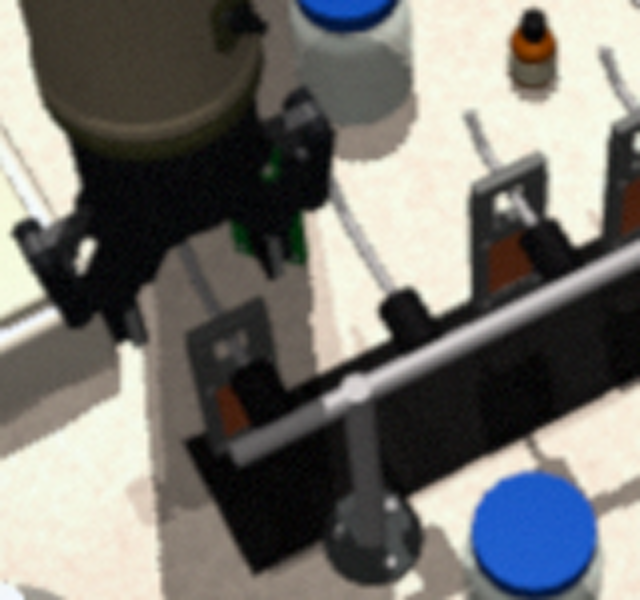

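View pics/top5.png

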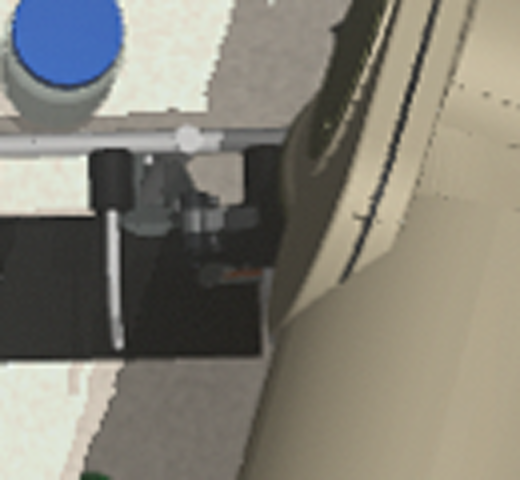

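```bash
python3 -m pendant '[[[0,0.8,0],[0,0,0.7],75],[[0,0,0],[0,0,0],75]]'; python3 st.py .6515 -.1649 .148 92; python3 -m pendant '[[[0,0,-2.5],[0,0,0],75],[[0,0,-2.5],[0,0,0],75],[[0,0,-2.4],[0,0,0],75],[[0,0,0],[0,0,0],75]]'; python3 st.py .6515 -.1649 .148 92
```

```text
clock: 6.98
position: [0.649, -0.159, 0.2242]
ee_rot: [0.693, 0.721, -0.001, -0.002]
ft_force: [-0.6, 0.1, 1.0]
grip_width: 0.709
pos [ 0.65 -0.16  0.22] shift cm [ 0.25 -0.59 -7.62] turn deg [-0.04 -0.28 -0.24] j [-0.19  0.48  0.52  1.39 -0.23  1.34  1.94] F [-0.59  0.06  0.99] w 60.259617656297706
clock: 7.48
position: [0.6503, -0.1549, 0.1524]
ee_rot: [0.692, 0.722, 0.001, -0.0]
ft_force: [-0.2, 0.9, 1.8]
grip_width: 0.708
pos [ 0.65 -0.15  0.15] shift cm [ 0.12 -1.   -0.44] turn deg [-0.11  0.05 -0.49] j [-0.19  0.52  0.5   1.48 -0.26  1.21  1.96] F [-0.23  0.92  1.78] w 60.177850354927614
```

```bash
python3 -m pendant '[[[0.1,-0.9,-0.3],[0,0,-0.3],75],[[0,0,0],[0,0,0],75],[[0,0,0],[0,0,0],75]]'; python3 st.py .6515 -.1649 .148 92
```

```text
clock: 7.85
position: [0.6528, -0.1646, 0.1531]
ee_rot: [0.693, 0.72, 0.002, 0.002]
ft_force: [0.0, -0.5, -0.3]
grip_width: 0.705
pos [ 0.65 -0.16  0.15] shift cm [-0.13 -0.03 -0.51] turn deg [-0.07  0.31 -0.19] j [-0.17  0.53  0.5   1.46 -0.26  1.21  1.97] F [ 0.   -0.46 -0.34] w 59.93467780599865
```

```bash
python3 -m pendant '[[[-0.1,0,-0.4],[0,0,0],75],[[0,0,0],[0,0,0],140],[[0,0,0],[0,0,0],170],[[0,0,0],[0,0,0],170],[[0,0,0],[0,0,0],170]]' 60; python3 st.py .6515 -.1649 .148 92;  python3 - <<'E'
from workcell import manip
from h import *
for n in ["scene"]:
    c=manip.camera(n); np.savez(f"{n}6.npz",**c)
    crop(c,200,360,220,370,4,f"pics/{n}6.png",1.7)
E
```

```text
clock: 8.48
position: [0.6522, -0.1648, 0.1498]
ee_rot: [0.693, 0.72, 0.003, 0.002]
ft_force: [-0.0, -0.3, 0.4]
grip_width: 0.454
pos [ 0.65 -0.16  0.15] shift cm [-0.07 -0.01 -0.18] turn deg [-0.05  0.41 -0.18] j [-0.17  0.53  0.5   1.47 -0.27  1.2   1.97] F [-0.04 -0.34  0.35] w 38.5482764110822
```

View pics/scene6.png

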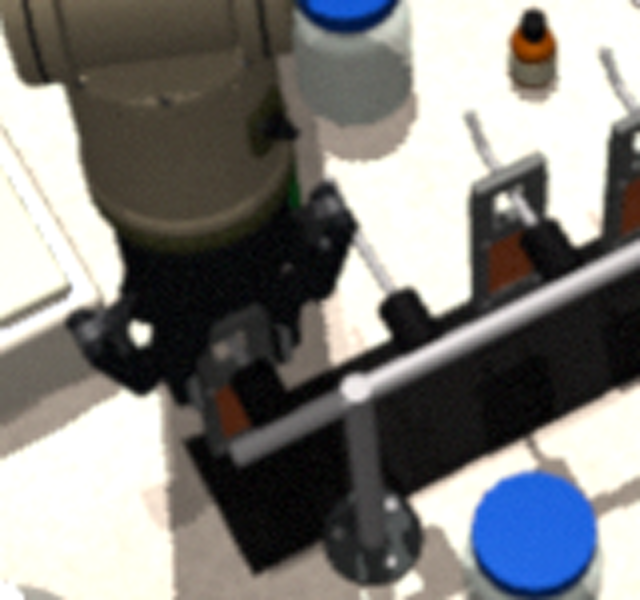

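```bash
python3 -m pendant '[[[0,0,0.9],[0,0,0],170],[[0,0,0.9],[0,0,0],170],[[0,0,0],[0,0,0],170]]'; python3 st.py .6515 -.1649 .168 92
```

```text
clock: 8.9
position: [0.6521, -0.1645, 0.1691]
ee_rot: [0.693, 0.721, 0.003, 0.002]
ft_force: [1.0, -1.0, 0.3]
grip_width: 0.455
pos [ 0.65 -0.16  0.17] shift cm [-0.06 -0.04 -0.11] turn deg [-0.06  0.38 -0.2 ] j [-0.18  0.51  0.5   1.45 -0.26  1.23  1.96] F [ 0.98 -0.95  0.25] w 38.67960964049555
```

```bash
python3 -m pendant '[[[-1.2,0,0],[0,0,0],170],[[-1.2,0,0],[0,0,0],170]]'; python3 st.py .6515 -.1649 .168 92;python3 -m pendant '[[[-2,0,0],[0,0,0],170],[[-2,0,0],[0,0,0],170],[[-1.5,0,0],[0,0,0],170]]'; python3 st.py .5750 -.1649 .168 92
```

```text
clock: 9.15
position: [0.6268, -0.1645, 0.1686]
ee_rot: [0.693, 0.721, 0.002, 0.002]
ft_force: [-0.5, 0.5, -1.9]
grip_width: 0.46
pos [ 0.63 -0.16  0.17] shift cm [ 2.47 -0.04 -0.06] turn deg [-0.06  0.35 -0.21] j [-0.19  0.46  0.51  1.53 -0.24  1.21  1.96] F [-0.55  0.52 -1.89] w 39.13080655777029
clock: 9.52
position: [0.5673, -0.1645, 0.1678]
ee_rot: [0.693, 0.72, 0.002, 0.001]
ft_force: [-0.1, -0.3, -1.2]
grip_width: 0.458
pos [ 0.57 -0.16  0.17] shift cm [ 0.77 -0.04  0.02] turn deg [-0.1   0.28 -0.19] j [-0.23  0.33  0.53  1.69 -0.18  1.16  1.96] F [-0.09 -0.27 -1.25] w 38.942033102305636
```

```bash
python3 - <<'E'
from h import *
for x in [.062,.031,0,-.031,-.062]: print(x,stn(x,-.05,.02))
E
python3 -m pendant '[[[0,3,0.8],[0,0,0],170],[[0,4.5,0.6],[0,0,0],170],[[0,4.5,0.4],[0,0,0],170],[[0,4.5,0],[0,0,0.5],170],[[0,4.5,0],[0,0,0.6],170],[[-0.5,4.5,0],[0,0,0.6],170],[[-1,4.5,0],[0,0,0.6],170],[[-1.5,4,0],[0,0,0.6],170],[[-1,2.5,0],[0,0,0.5],170],[[0,0,0],[0,0,0],170]]'; python3 st.py .5243 .2214 .168 95.45; python3 - <<'E'
from workcell import manip
from h import *
for n in ["scene","top"]:
    c=manip.camera(n); np.savez(f"{n}7.npz",**c)
    crop(c,*((320,480,90,260) if n=="scene" else (150,290,220,370)),4,f"pics/{n}7.png",1.7)
E
```

```text
0.062 [0.52346858 0.21981461 0.02      ]
0.031 [0.49260872 0.21687032 0.02      ]
0 [0.46174885 0.21392603 0.02      ]
-0.031 [0.43088899 0.21098174 0.02      ]
-0.062 [0.40002913 0.20803745 0.02      ]
clock: 10.78
position: [0.5136, 0.2074, 0.1854]
ee_rot: [0.672, 0.74, 0.002, 0.0]
ft_force: [0.4, -0.2, -0.6]
grip_width: 0.458
pos [0.51 0.21 0.19] shift cm [ 1.07  1.4  -1.74] turn deg [-0.18  0.17 -0.06] j [-0.74  0.22  0.31  1.75 -0.07  1.18  1.26] F [ 0.43 -0.17 -0.55] w 38.92136514593494
```

View pics/scene7.png

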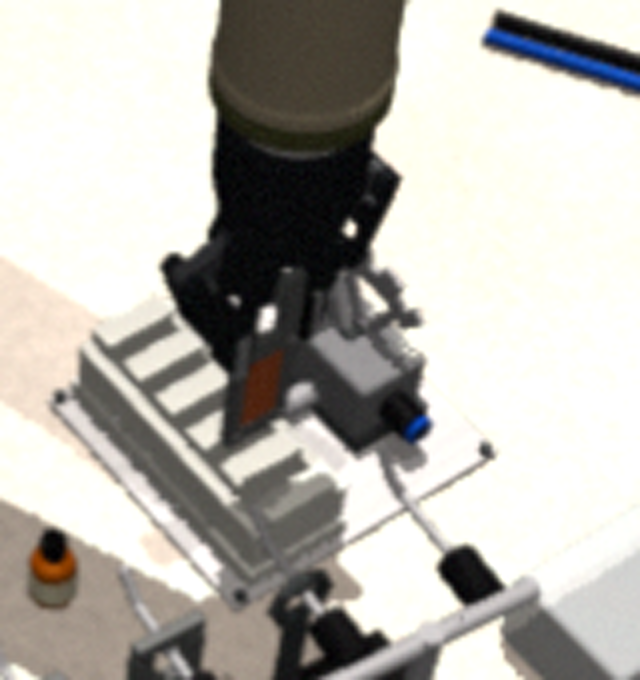

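View pics/top7.png

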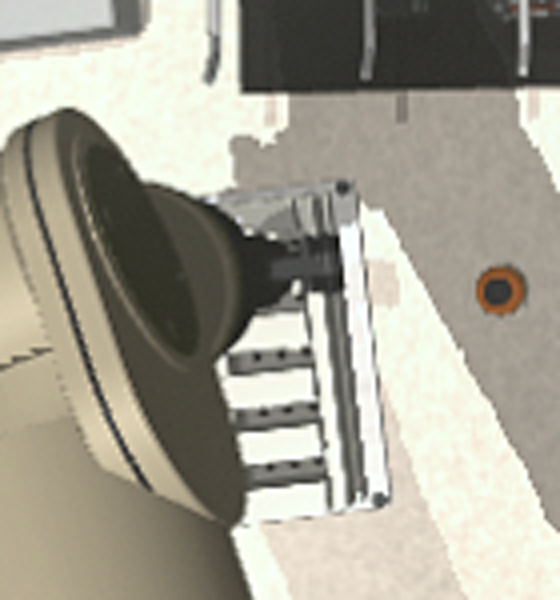

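```bash
python3 -m pendant '[[[1.0,1.2,0],[0,0,0],170],[[0,0,0],[0,0,0],170]]'; python3 st.py .5242 .2198 .168 95.45; python3 - <<'E'
from workcell import manip
from h import *
c=manip.camera("scene"); np.savez("scene8.npz",**c)
off=np.array([340,150]);sc=6
o=manip.get_obs();p=o["position"];q=R.from_quat(o["ee_rot"])
im=cv2.resize(np.clip(c["pixels"][150:250,340:450,::-1]*1.7,0,255).astype(np.uint8),None,fx=sc,fy=sc,interpolation=cv2.INTER_CUBIC)
cv2.imwrite("pics/s8raw.png",im)
def poly(P,col):
    P=((proj(c,np.array(P))+.5-off)*sc).astype(int); cv2.polylines(im,[P.reshape(-1,1,2)],True,col,1)
poly([stn(.062+dx,-.05+dy,.062) for dx,dy in[(-.0065,-.024),(.0065,-.024),(.0065,.024),(-.0065,.024)]],(0,0,255))
ty=q.apply([0,1,0]);tx=q.apply([1,0,0]);
ctr=p-ty*0+np.array([-.0007,0,-.0848])
poly([ctr+tx*a*.02+ty*b*.004 for a,b in[(-1,-1),(1,-1),(1,1),(-1,1)]],(255,0,0))
cv2.imwrite("pics/s8.png",im)
E
```

```text
clock: 11.12
position: [0.5263, 0.2153, 0.1857]
ee_rot: [0.675, 0.738, 0.002, 0.001]
ft_force: [-0.4, -0.1, -1.0]
grip_width: 0.461
pos [0.53 0.22 0.19] shift cm [-0.21  0.45 -1.77] turn deg [-0.12  0.25  0.36] j [-0.74  0.25  0.32  1.72 -0.08  1.18  1.26] F [-0.43 -0.05 -0.99] w 39.17269747340334
```

View pics/s8.png

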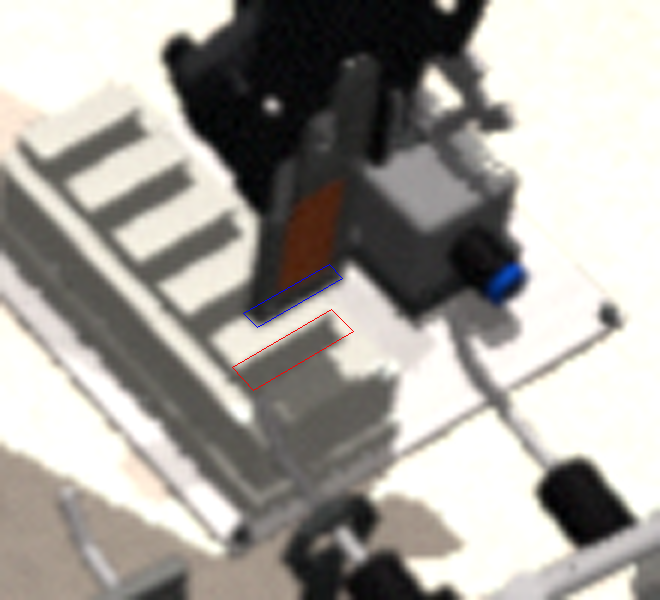

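View pics/s8raw.png

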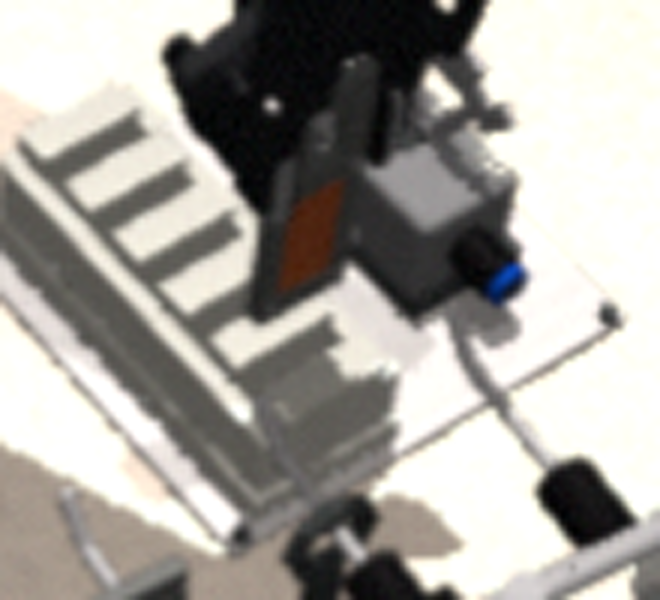

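```bash
python3 -m pendant '[[[-0.2,0.4,0],[0,0,0.3],170],[[0,0,0],[0,0,0],170]]'; python3 st.py .5242 .2198 .150 95.45
```

```text
clock: 11.42
position: [0.5243, 0.2179, 0.1855]
ee_rot: [0.674, 0.739, 0.002, 0.001]
ft_force: [0.2, 0.2, -0.3]
grip_width: 0.458
pos [0.52 0.22 0.19] shift cm [-0.01  0.19 -3.55] turn deg [-0.07  0.22  0.16] j [-0.74  0.25  0.31  1.72 -0.08  1.18  1.25] F [ 0.21  0.21 -0.28] w 38.9567755433678
```

```bash
python3 -m pendant '[[[0,0.2,-1.2],[0,0,0],170],[[0,0,-1.2],[0,0,0],170],[[0,0,-0.8],[0,0,0],170],[[0,0,0],[0,0,0],170]]'; python3 st.py .5242 .2198 .150 95.45; python3 - <<'E'
from workcell import manip
from h import *
c=manip.camera("scene"); np.savez("scene9.npz",**c)
crop(c,340,450,150,250,6,"pics/s9.png",1.7)
E
```

```text
clock: 11.92
position: [0.5236, 0.2195, 0.1502]
ee_rot: [0.674, 0.739, 0.001, 0.001]
ft_force: [0.4, -0.2, -1.4]
grip_width: 0.453
pos [0.52 0.22 0.15] shift cm [ 0.06  0.03 -0.02] turn deg [-0.01  0.14  0.17] j [-0.74  0.28  0.31  1.76 -0.09  1.12  1.26] F [ 0.38 -0.22 -1.39] w 38.53550547964951
```

View pics/s9.png

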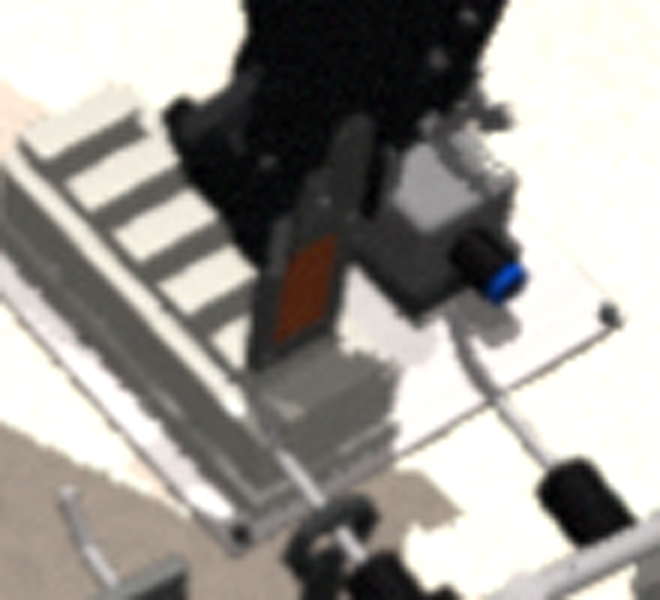

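```bash
python3 -m pendant '[[[0.05,0,-0.8],[0,0,0],170],[[0,0,-0.6],[0,0,0],170]]'; python3 st.py .5242 .2198 .150 95.45
```

```text
clock: 12.22
position: [0.5249, 0.2198, 0.1367]
ee_rot: [0.674, 0.739, 0.002, 0.001]
ft_force: [0.3, 0.1, -0.8]
grip_width: 0.454
pos [0.52 0.22 0.14] shift cm [-0.07  0.    1.33] turn deg [-0.08  0.25  0.17] j [-0.74  0.3   0.31  1.77 -0.1   1.09  1.27] F [ 0.3   0.11 -0.75] w 38.56362049928239
```

In the slot (foot ≈52 mm, no contact force). Continue down.

```bash
python3 -m pendant '[[[-0.05,0,-1.0],[0,0,0],170],[[0,0,-1.0],[0,0,0],170],[[0,0,-0.8],[0,0,0],170],[[0,0,-0.3],[0,0,0],170],[[0,0,0],[0,0,0],170]]'; python3 st.py .5242 .2198 .1048 95.45
```

```text
clock: 12.85
position: [0.5252, 0.2198, 0.1049]
ee_rot: [0.674, 0.739, 0.003, 0.001]
ft_force: [-0.7, 0.4, -0.7]
grip_width: 0.457
pos [0.53 0.22 0.1 ] shift cm [-0.1   0.   -0.01] turn deg [-0.12  0.33  0.2 ] j [-0.73  0.34  0.3   1.8  -0.11  1.02  1.28] F [-0.75  0.41 -0.73] w 38.88193076186013
```

```bash
python3 -m pendant '[[[0,0,-0.2],[0,0,0],170],[[0,0,-0.1],[0,0,0],170]]'; python3 -m pendant '[[[0,0,0],[0,0,0],120],[[0,0,0],[0,0,0],75],[[0,0,0],[0,0,0],75],[[0,0,0],[0,0,0],75]]';  python3 - <<'E'
from workcell import manip
from h import *
c=manip.camera("scene"); np.savez("scene10.npz",**c)
crop(c,340,450,130,250,5,"pics/s10.png",1.7)
E
```

```text
clock: 13.1
position: [0.5261, 0.2198, 0.1048]
ee_rot: [0.674, 0.739, 0.004, 0.001]
ft_force: [-6.8, -2.3, 12.0]
grip_width: 0.459
clock: 13.6
position: [0.5262, 0.2199, 0.1043]
ee_rot: [0.674, 0.739, 0.004, 0.002]
ft_force: [-0.6, 0.1, 0.1]
grip_width: 0.707
```

View pics/s10.png

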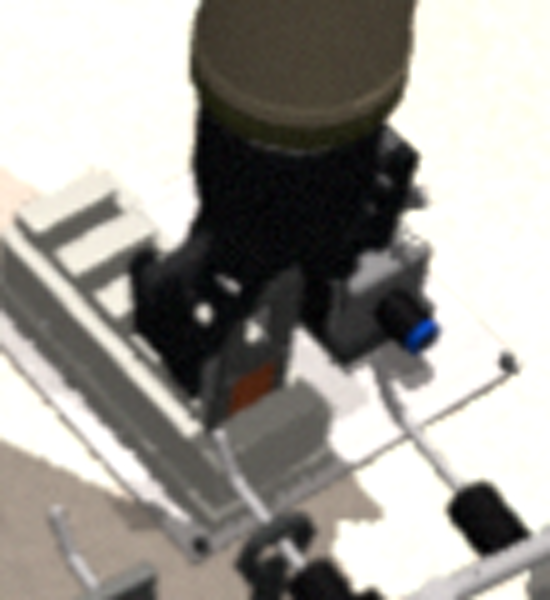

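```bash
python3 -m pendant '[[[0,0,2],[0,0,0],75],[[0,0,4],[0,0,0],75],[[0,0,4],[0,0,0],75],[[0,-1,4],[0,0,-0.5],75],[[2,-5,0],[0,0,-1],75],[[2.5,-5.5,0],[0,0,-1],75],[[2.5,-5,0],[0,0,-1],75],[[2.5,-3.5,0],[0,0,-1],75],[[0,0,0],[0,0,0],75]]'; python3 st.py .646 -.0129 .25 89.3; python3 - <<'E'
from workcell import manip
from h import *
for n in ["scene","top"]:
    c=manip.camera(n); np.savez(f"{n}11.npz",**c)
    crop(c,*((230,460,120,340) if n=="scene" else (130,330,160,370)),3,f"pics/{n}11.png",1.6)
E
```

```text
clock: 14.78
position: [0.6216, 0.0139, 0.2487]
ee_rot: [0.702, 0.712, 0.004, 0.002]
ft_force: [0.3, 1.0, -0.3]
grip_width: 0.705
pos [0.62 0.01 0.25] shift cm [ 2.44 -2.68  0.13] turn deg [-0.1   0.47 -1.52] j [-0.46  0.33  0.47  1.5  -0.15  1.33  1.6 ] F [ 0.31  1.02 -0.31] w 59.930093244844905
```

View pics/scene11.png

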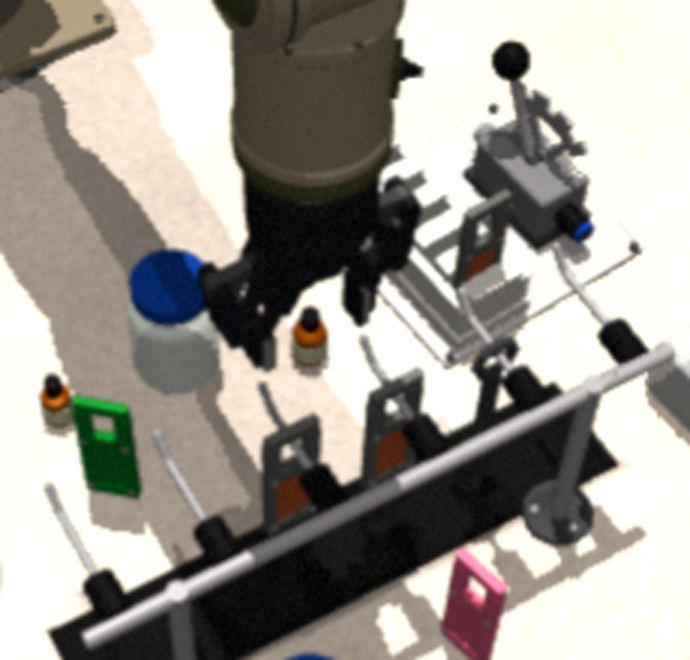

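View pics/top11.png

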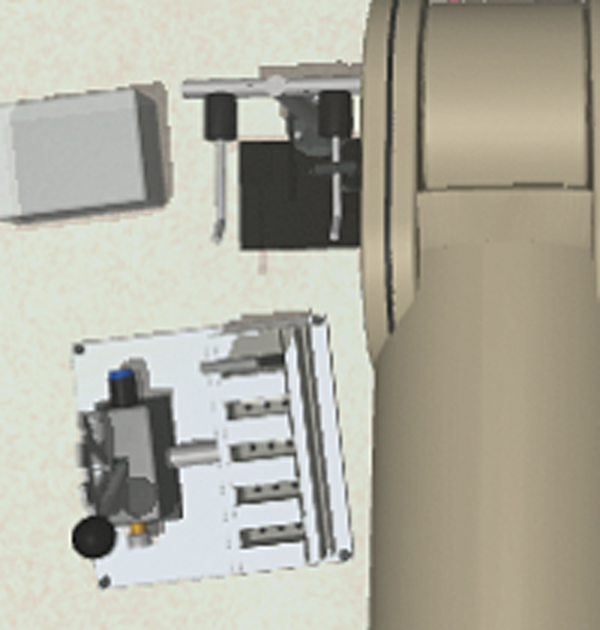

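```bash
python3 -m pendant '[[[2.3,-2.6,0],[0,0.4,-1.5],75],[[0,0,0],[0,0,0],75],[[0,0,0],[0,0,0],75]]'; python3 st.py .646 -.0129 .149 89.3
```

```text
clock: 15.25
position: [0.6432, -0.0024, 0.2485]
ee_rot: [0.707, 0.707, 0.002, -0.003]
ft_force: [-0.8, 0.0, 0.0]
grip_width: 0.708
pos [ 0.64 -0.    0.25] shift cm [ 0.28 -1.05 -9.95] turn deg [-0.41 -0.03 -0.72] j [-0.42  0.39  0.48  1.43 -0.19  1.36  1.64] F [-0.81  0.01  0.02] w 60.17562630433023
```

```bash
python3 -m pendant '[[[0.3,-1.0,-1],[-0.3,0,-0.7],75],[[0,0,-1.5],[0,0,0],75],[[0,0,0],[0,0,0],75]]'; python3 st.py .646 -.0129 .149 89.3
```

```text
clock: 15.62
position: [0.6453, -0.0105, 0.2213]
ee_rot: [0.71, 0.704, 0.0, -0.001]
ft_force: [0.7, 0.6, 0.7]
grip_width: 0.706
pos [ 0.65 -0.01  0.22] shift cm [ 0.07 -0.24 -7.23] turn deg [-0.16 -0.08 -0.17] j [-0.41  0.41  0.48  1.46 -0.2   1.31  1.65] F [0.69 0.56 0.65] w 60.01193374317307
```

```bash
python3 -m pendant '[[[0,-0.3,-1.5],[0,0,0],75],[[0,0,-2],[0,0,0],75],[[0,0,-2],[0,0,0],75],[[0,0,-1.5],[0,0,0],75],[[0,0,0],[0,0,0],75]]'; python3 st.py .646 -.0129 .149 89.3
```

```text
clock: 16.25
position: [0.6447, -0.0145, 0.1468]
ee_rot: [0.71, 0.704, 0.0, -0.001]
ft_force: [-0.1, 0.3, 0.9]
grip_width: 0.707
pos [ 0.64 -0.01  0.15] shift cm [0.13 0.16 0.22] turn deg [-0.13 -0.1  -0.15] j [-0.39  0.47  0.46  1.55 -0.22  1.18  1.67] F [-0.14  0.28  0.92] w 60.07566689592744
```

```bash
python3 -m pendant '[[[0.1,0.15,0.2],[0,0,0],75],[[0,0,0],[0,0,0],140],[[0,0,0],[0,0,0],170],[[0,0,0],[0,0,0],170],[[0,0,0],[0,0,0],170]]' 60; python3 st.py .646 -.0129 .149 89.3; python3 -m pendant '[[[0,0,0.9],[0,0,0],170],[[0,0,0.9],[0,0,0],170],[[0,0,0],[0,0,0],170]]'; python3 st.py .646 -.0129 .167 89.3
```

```text
clock: 16.88
position: [0.6467, -0.0124, 0.1509]
ee_rot: [0.71, 0.704, 0.001, -0.001]
ft_force: [-0.4, -0.3, -0.8]
grip_width: 0.461
pos [ 0.65 -0.01  0.15] shift cm [-0.07 -0.05 -0.19] turn deg [-0.18  0.06 -0.18] j [-0.39  0.47  0.46  1.54 -0.22  1.18  1.67] F [-0.43 -0.25 -0.81] w 39.14979397845372
clock: 17.25
position: [0.6468, -0.0124, 0.1706]
ee_rot: [0.71, 0.704, 0.002, -0.001]
ft_force: [0.3, 0.1, -0.1]
grip_width: 0.459
pos [ 0.65 -0.01  0.17] shift cm [-0.08 -0.05 -0.36] turn deg [-0.18  0.09 -0.18] j [-0.4   0.45  0.47  1.52 -0.21  1.22  1.66] F [ 0.27  0.11 -0.15] w 38.99078758793191
```

```bash
python3 -m pendant '[[[-1.2,0,-0.05],[0,0,0],170],[[-1.2,0,0],[0,0,0],170]]'; python3 -m pendant '[[[-2,0,0],[0,0,0],170],[[-2,0,0],[0,0,0],170],[[-2,0,0],[0,0,0],170]]'; python3 - <<'E'
from workcell import manip
from h import *
c=manip.camera("scene"); np.savez("scene12.npz",**c)
crop(c,230,460,120,340,3,"pics/s12.png",1.7)
E
```

```text
clock: 17.5
position: [0.6216, -0.0125, 0.1696]
ee_rot: [0.71, 0.704, 0.001, -0.001]
ft_force: [0.2, -0.4, -1.0]
grip_width: 0.46
clock: 17.88
position: [0.5572, -0.0125, 0.1688]
ee_rot: [0.71, 0.704, 0.001, -0.001]
ft_force: [0.1, 0.1, -0.4]
grip_width: 0.461
```

View pics/s12.png

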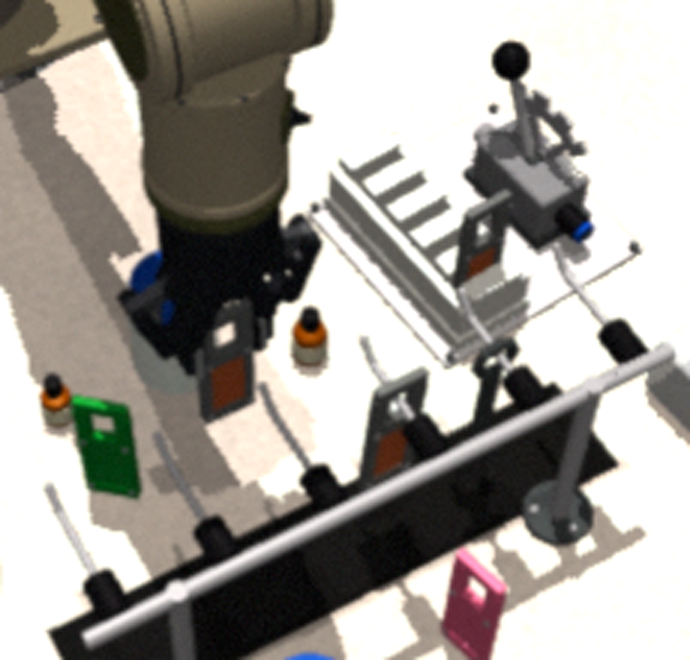

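```bash
python3 -m pendant '[[[-2,1.5,1],[0,0,0.6],170],[[-3,3,0.8],[0,0,0.8],170],[[-3,4,0.3],[0,0,0.8],170],[[-1.5,5,0],[0,0,0.8],170],[[0,4.5,0],[0,0,0.8],170],[[0,4,0],[0,0,0.8],170],[[0,1,0],[0,0,0.8],170],[[0,0,0],[0,0,0],170]]'; python3 st.py .4624 .2139 .152 95.45
```

```text
clock: 18.92
position: [0.4506, 0.2212, 0.1897]
ee_rot: [0.676, 0.737, 0.001, -0.002]
ft_force: [-0.0, -0.6, -1.9]
grip_width: 0.458
pos [0.45 0.22 0.19] shift cm [ 1.18 -0.73 -3.77] turn deg [-0.29 -0.11  0.45] j [-0.79  0.1   0.26  1.87 -0.03  1.17  1.14] F [-0.02 -0.63 -1.87] w 38.9250773656516
```

```bash
python3 -m pendant '[[[1.15,-0.7,0],[-0.2,0,0.4],170],[[0,0,0],[0,0,0],170],[[0,0,0],[0,0,0],170]]'; python3 st.py .4624 .2139 .152 95.45
```

```text
clock: 19.3
position: [0.4637, 0.21, 0.1897]
ee_rot: [0.675, 0.738, -0.0, -0.001]
ft_force: [-0.2, 1.1, -1.4]
grip_width: 0.457
pos [0.46 0.21 0.19] shift cm [-0.13  0.39 -3.77] turn deg [-0.04 -0.1   0.33] j [-0.77  0.12  0.28  1.85 -0.04  1.18  1.18] F [-0.17  1.1  -1.4 ] w 38.82163036532317
```

```bash
python3 -m pendant '[[[-0.1,0.35,-1.2],[0,0,0.3],170],[[0,0,-1.2],[0,0,0],170],[[0,0,-1.0],[0,0,0],170],[[0,0,0],[0,0,0],170]]'; python3 st.py .4624 .2139 .152 95.45; python3 - <<'E'
from workcell import manip
from h import *
c=manip.camera("scene"); np.savez("scene13.npz",**c)
crop(c,330,440,130,240,6,"pics/s13.png",1.7)
E
```

```text
clock: 19.8
position: [0.4619, 0.2131, 0.1524]
ee_rot: [0.673, 0.74, -0.001, -0.001]
ft_force: [0.3, -0.1, -1.2]
grip_width: 0.458
pos [0.46 0.21 0.15] shift cm [ 0.05  0.08 -0.04] turn deg [ 0.01 -0.18  0.04] j [-0.77  0.16  0.27  1.9  -0.05  1.1   1.19] F [ 0.33 -0.08 -1.23] w 38.958327651820326
```

View pics/s13.png

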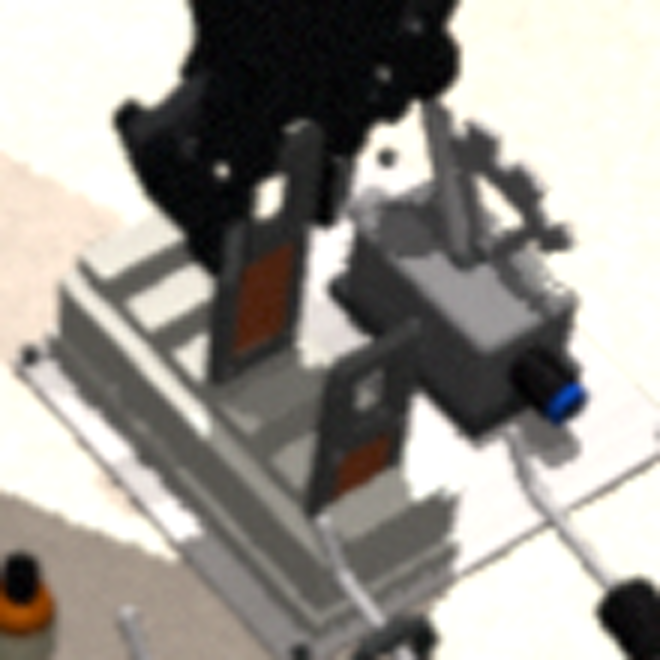

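Foot sits over the middle slot in this view; go down.

```bash
python3 -m pendant '[[[0,0.05,-0.8],[0,0,0],170],[[0,0,-0.6],[0,0,0],170]]'; python3 st.py .4624 .2139 .152 95.45
```

```text
clock: 20.1
position: [0.4627, 0.2141, 0.1388]
ee_rot: [0.673, 0.74, 0.0, -0.001]
ft_force: [-0.2, -0.6, -1.1]
grip_width: 0.458
pos [0.46 0.21 0.14] shift cm [-0.03 -0.02  1.32] turn deg [-0.07 -0.07  0.04] j [-0.77  0.17  0.27  1.91 -0.05  1.07  1.19] F [-0.21 -0.64 -1.13] w 38.916741610913206
```

```bash
python3 -m pendant '[[[0,0,-1.0],[0,0,0],170],[[0,0,-1.0],[0,0,0],170],[[0,0,-0.8],[0,0,0],170],[[0,0,-0.5],[0,0,0],170],[[0,0,-0.2],[0,0,0],170]]'; python3 st.py .4624 .2139 .1059 95.45
```

```text
clock: 20.72
position: [0.4649, 0.2142, 0.1051]
ee_rot: [0.673, 0.739, 0.002, -0.0]
ft_force: [-7.6, -6.4, 29.0]
grip_width: 0.457
pos [0.46 0.21 0.11] shift cm [-0.25 -0.03  0.08] turn deg [-0.17  0.14  0.08] j [-0.76  0.22  0.27  1.94 -0.07  0.99  1.2 ] F [-7.57 -6.44 28.99] w 38.83541020651258
```

Seated on the floor (29 N). Release and rise.

```bash
python3 -m pendant '[[[0,0,0.1],[0,0,0],120],[[0,0,0],[0,0,0],75],[[0,0,0],[0,0,0],75],[[0,0,0],[0,0,0],75],[[0,0,2],[0,0,0],75],[[0,0,4],[0,0,0],75],[[0,0,4],[0,0,0],75],[[0,-2,4],[0,0,-0.5],75],[[0,-4,0],[0,0,-1],75],[[0,-4,0],[0,0,-1],75],[[0,-3,0],[0,0,-1],75],[[0,0,0],[0,0,0],75]]'; python3 - <<'E'
from workcell import manip
from h import *
for n in ["scene","top"]:
    c=manip.camera(n); np.savez(f"{n}14.npz",**c)
    crop(c,*((230,460,120,340) if n=="scene" else (130,330,160,370)),3,f"pics/{n}14.png",1.6)
E
```

```text
clock: 22.22
position: [0.4635, 0.0803, 0.2494]
ee_rot: [0.696, 0.718, 0.002, -0.0]
ft_force: [-0.6, -0.2, 0.1]
grip_width: 0.704
```

View pics/scene14.png

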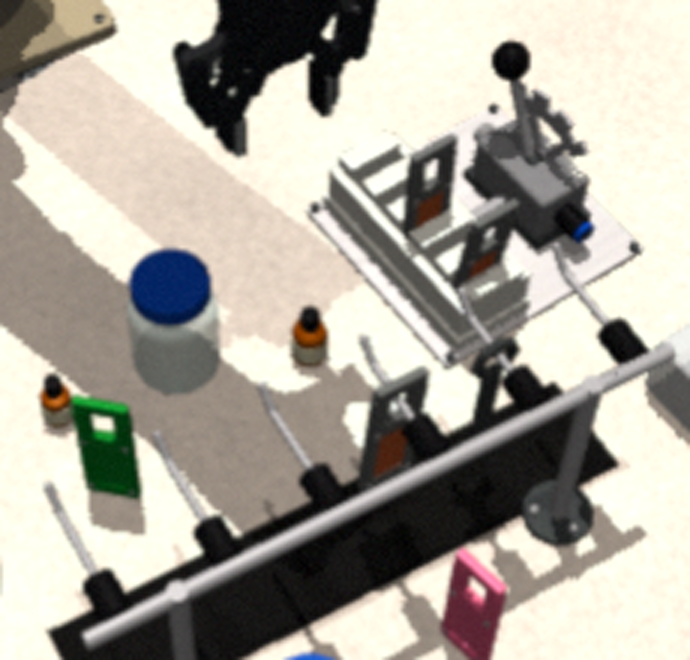

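View pics/top14.png

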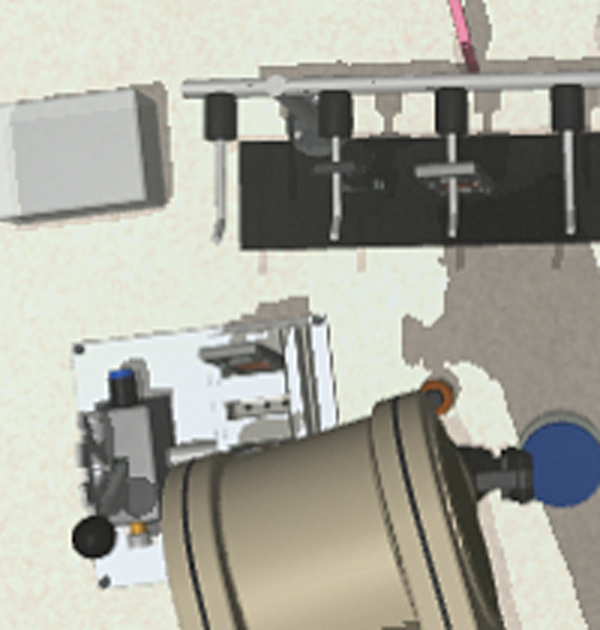

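```bash
python3 - <<'E'
from h import *
ims=[]
for n in ["top4.npz","top14.npz"]:
    t=load(n);u,v=282,216
    im=t["pixels"][v-16:v+16,u-16:u+16,::-1]; ims.append(cv2.resize(np.clip(im*1.8,0,255).astype(np.uint8),None,fx=12,fy=12,interpolation=cv2.INTER_NEAREST))
cv2.imwrite("pics/ca.png",np.hstack(ims))
E
```

```text
(no output)
```

View pics/ca.png

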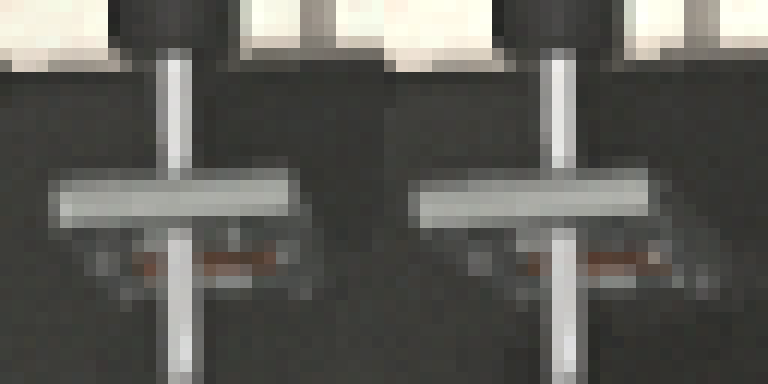

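```bash
python3 -m pendant '[[[4.5,-0.4,0],[0,0,0],75],[[4.5,-0.4,0],[0,0,0],75],[[4.5,-0.3,0],[0,0,0],75],[[4,-0.2,0],[0,0,0],75],[[0,0,0],[0,0,0],75]]';python3 st.py .6485 .064 .149 91.7
```

```text
clock: 22.95
position: [0.6429, 0.0786, 0.2463]
ee_rot: [0.689, 0.724, 0.001, -0.002]
ft_force: [-0.2, -0.3, 0.8]
grip_width: 0.706
pos [0.64 0.08 0.25] shift cm [ 0.56 -1.46 -9.73] turn deg [-0.26 -0.05 -1.15] j [-0.53  0.4   0.46  1.42 -0.18  1.36  1.56] F [-0.18 -0.26  0.79] w 59.98323577930279
```

```bash
python3 -m pendant '[[[0.5,-1.3,-1],[-0.2,0,-1.1],75],[[0,0,-1],[0,0,0],75],[[0,0,0],[0,0,0],75]]';python3 st.py .6485 .064 .149 91.7
```

```text
clock: 23.32
position: [0.6465, 0.0667, 0.224]
ee_rot: [0.696, 0.718, -0.0, -0.002]
ft_force: [-0.1, 0.7, 0.3]
grip_width: 0.703
pos [0.65 0.07 0.22] shift cm [ 0.2  -0.27 -7.5 ] turn deg [-0.09 -0.17 -0.11] j [-0.51  0.42  0.46  1.44 -0.19  1.32  1.57] F [-0.1   0.7   0.29] w 59.73483544670245
```

```bash
python3 -m pendant '[[[0.1,-0.25,-1.5],[0,0,0],75],[[0,0,-2],[0,0,0],75],[[0,0,-2],[0,0,0],75],[[0,0,-1.6],[0,0,0],75],[[0,0,0],[0,0,0],75]]'; python3 st.py .6485 .064 .149 91.7
```

```text
clock: 23.95
position: [0.6462, 0.0645, 0.1495]
ee_rot: [0.696, 0.719, 0.0, -0.002]
ft_force: [-0.4, 0.8, 0.4]
grip_width: 0.706
pos [0.65 0.06 0.15] shift cm [ 0.23 -0.05 -0.05] turn deg [-0.19 -0.13 -0.16] j [-0.5   0.48  0.45  1.53 -0.22  1.18  1.59] F [-0.45  0.82  0.4 ] w 60.001754855545904
```

```bash
python3 -m pendant '[[[0.2,0,0],[0,0,0],75],[[0,0,0],[0,0,0],140],[[0,0,0],[0,0,0],170],[[0,0,0],[0,0,0],170],[[0,0,0],[0,0,0],170]]' 60; python3 st.py .6485 .064 .149 91.7; python3 - <<'E'
from workcell import manip
from h import *
c=manip.camera("scene"); np.savez("scene15.npz",**c)
crop(c,300,440,200,320,5,"pics/s15.png",1.7)
E
```

```text
clock: 24.58
position: [0.6494, 0.0646, 0.1517]
ee_rot: [0.695, 0.719, 0.002, -0.001]
ft_force: [-0.1, -0.8, -0.2]
grip_width: 0.459
pos [0.65 0.06 0.15] shift cm [-0.09 -0.06 -0.27] turn deg [-0.23  0.05 -0.17] j [-0.5   0.48  0.45  1.52 -0.22  1.19  1.59] F [-0.13 -0.85 -0.17] w 39.04818391274172
```

View pics/s15.png

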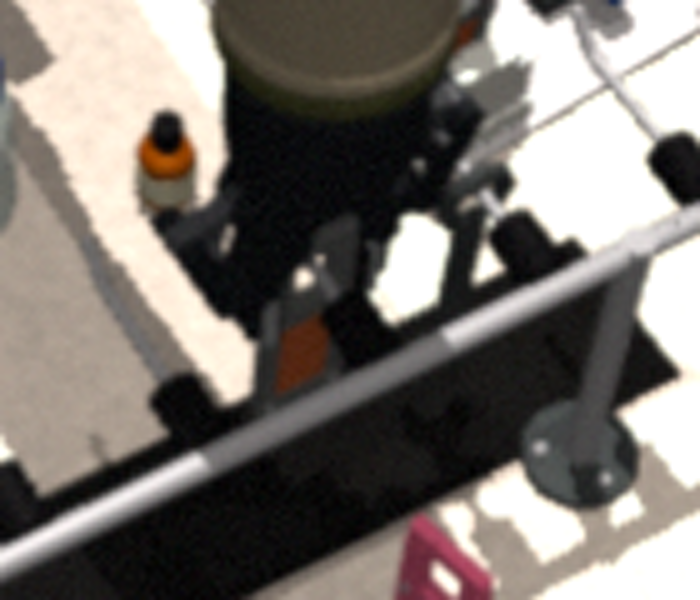

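```bash
python3 -m pendant '[[[0,0,0.85],[0,0,0],170],[[0,0,0.85],[0,0,0],170],[[0,0,0],[0,0,0],170]]'; python3 -m pendant '[[[-1.2,0,0],[0,0,0],170],[[-1.2,0,0],[0,0,0],170]]'
```

```text
clock: 25.0
position: [0.6496, 0.0645, 0.1704]
ee_rot: [0.696, 0.718, 0.002, -0.001]
ft_force: [-0.8, 0.7, -0.5]
grip_width: 0.46
clock: 25.25
position: [0.6244, 0.0643, 0.17]
ee_rot: [0.696, 0.718, 0.002, -0.001]
ft_force: [-1.3, 0.1, -0.4]
grip_width: 0.456
```

```bash
python3 -m pendant '[[[-2,0,0],[0,0,0],170],[[-2,0,0],[0,0,0],170],[[-2,0,0],[0,0,0],170],[[-2.5,1,1],[0,0,0.6],170],[[-3,1.5,0.8],[0,0,0.8],170],[[-4,1.5,0.2],[0,0,0.8],170],[[-4,2,0],[0,0,0.8],170],[[-2,3,0],[0,0,0.4],170],[[0,3,0],[0,0,0],170],[[0,1,0],[0,0,0],170],[[0,0,0],[0,0,0],170]]'; python3 st.py .4012 .208 .153 95.45
```

```text
clock: 26.62
position: [0.3921, 0.1948, 0.188]
ee_rot: [0.672, 0.74, 0.002, -0.002]
ft_force: [-0.5, -0.0, -0.8]
grip_width: 0.457
pos [0.39 0.19 0.19] shift cm [ 0.91  1.32 -3.5 ] turn deg [-0.31 -0.06 -0.07] j [-0.84 -0.05  0.27  2.02  0.01  1.17  1.1 ] F [-0.51 -0.02 -0.8 ] w 38.84582173079813
```

```bash
python3 -m pendant '[[[0.9,1.3,0],[-0.3,0,0],170],[[0,0,0],[0,0,0],170],[[0,0,0],[0,0,0],170]]'; python3 st.py .4012 .208 .153 95.45
```

```text
clock: 27.0
position: [0.4025, 0.2063, 0.1877]
ee_rot: [0.673, 0.739, -0.001, -0.0]
ft_force: [-0.5, -0.3, -1.5]
grip_width: 0.459
pos [0.4  0.21 0.19] shift cm [-0.13  0.17 -3.47] turn deg [ 0.06 -0.07  0.12] j [-0.84 -0.01  0.27  1.99  0.    1.17  1.09] F [-0.53 -0.3  -1.52] w 39.00723544223898
```

```bash
python3 -m pendant '[[[-0.15,0.15,-1.2],[0,0,0],170],[[0,0,-1.2],[0,0,0],170],[[0,0,-0.7],[0,0,0],170],[[0,0,0],[0,0,0],170]]'; python3 st.py .4012 .208 .153 95.45; python3 - <<'E'
from workcell import manip
from h import *
c=manip.camera("scene"); np.savez("scene16.npz",**c)
crop(c,330,440,130,240,6,"pics/s16.png",1.7)
E
```

```text
clock: 27.5
position: [0.4004, 0.2067, 0.1536]
ee_rot: [0.674, 0.739, -0.002, -0.0]
ft_force: [-0.7, -0.2, -1.4]
grip_width: 0.462
pos [0.4  0.21 0.15] shift cm [ 0.08  0.13 -0.06] turn deg [ 0.13 -0.15  0.18] j [-0.84  0.02  0.27  2.03 -0.01  1.09  1.09] F [-0.71 -0.19 -1.38] w 39.240838625596865
```

View pics/s16.png

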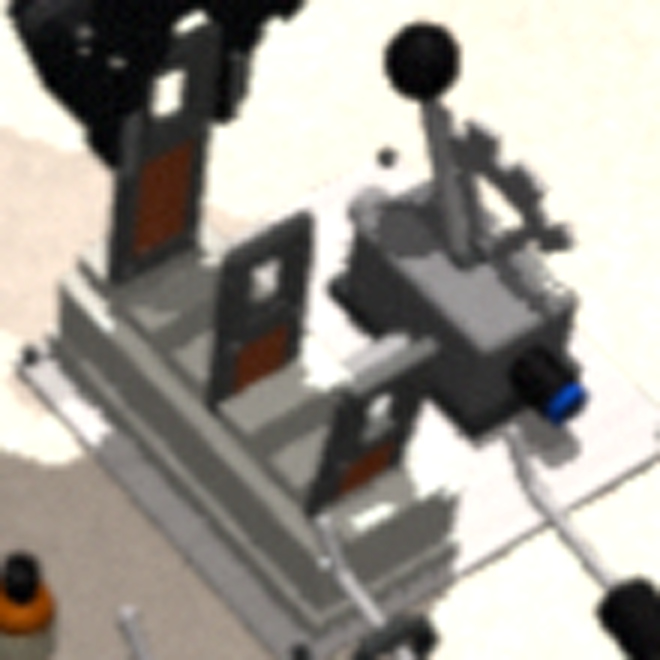

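```bash
python3 -m pendant '[[[0.05,0.1,-0.8],[0,0,0],170],[[0,0,-0.6],[0,0,0],170]]'; python3 st.py .4012 .208 .153 95.45
```

```text
clock: 27.8
position: [0.4015, 0.2082, 0.1399]
ee_rot: [0.674, 0.739, -0.001, -0.0]
ft_force: [0.1, -0.0, -0.7]
grip_width: 0.458
pos [0.4  0.21 0.14] shift cm [-0.03 -0.02  1.31] turn deg [ 0.04 -0.06  0.18] j [-0.84  0.04  0.27  2.04 -0.01  1.06  1.1 ] F [ 0.07 -0.02 -0.74] w 38.930309297220454
```

```bash
python3 -m pendant '[[[0,0,-1.0],[0,0,0],170],[[0,0,-1.0],[0,0,0],170],[[0,0,-0.8],[0,0,0],170],[[0,0,-0.4],[0,0,0],170],[[0,0,-0.1],[0,0,0],170]]'; python3 st.py .4012 .208 .1067 95.45
```

```text
clock: 28.42
position: [0.4025, 0.2081, 0.1061]
ee_rot: [0.674, 0.739, -0.0, 0.0]
ft_force: [-4.4, -5.3, 23.4]
grip_width: 0.457
pos [0.4  0.21 0.11] shift cm [-0.13 -0.01  0.06] turn deg [ 0.03 -0.    0.21] j [-0.84  0.09  0.27  2.08 -0.03  0.98  1.11] F [-4.39 -5.26 23.44] w 38.837227638312896
```

```bash
python3 -m pendant '[[[0,0,0.1],[0,0,0],120],[[0,0,0],[0,0,0],75],[[0,0,0],[0,0,0],75],[[0,0,0],[0,0,0],75],[[0,0,2],[0,0,0],75],[[0,0,4],[0,0,0],75],[[0,0,4],[0,0,0],75],[[0,1,3],[0,0,-8],60],[[0,2,0],[0,0,-9],60],[[0,2,0],[0,0,-9],60],[[0,2,0],[0,0,-9],60],[[0,2,0],[0,0,-9],60]]'; python3 -m pendant '[[[0,1.5,0],[0,0,-9],60],[[0,0.5,0],[0,0,-9],60],[[0,0,0],[0,0,-9],60],[[0,0,0],[0,0,-9],60],[[0,0,0],[0,0,-9],60],[[0,0,0],[0,0,0],60]]'; python3 st.py .4107 .3165 .2 5.45;  python3 - <<'E'
from workcell import manip
from h import *
for n in ["scene","top"]:
    c=manip.camera(n); np.savez(f"{n}17.npz",**c)
    crop(c,*((300,480,60,240) if n=="scene" else (90,250,230,370)),4,f"pics/{n}17.png",1.5)
E
```

```text
clock: 29.92
position: [0.4022, 0.2991, 0.2413]
ee_rot: [0.907, 0.421, 0.0, -0.001]
ft_force: [0.8, -0.8, -0.3]
grip_width: 0.767
clock: 30.68
position: [0.4011, 0.3215, 0.2397]
ee_rot: [1.0, 0.03, -0.0, -0.0]
ft_force: [-0.8, 0.3, 0.6]
grip_width: 0.763
pos [0.4  0.32 0.24] shift cm [ 0.96 -0.5  -3.97] turn deg [-0.02 -0.05  2.01] j [-0.97  0.09  0.22  1.77 -0.02  1.28 -0.69] F [-0.78  0.33  0.62] w 64.89516773588295
```

View pics/scene17.png

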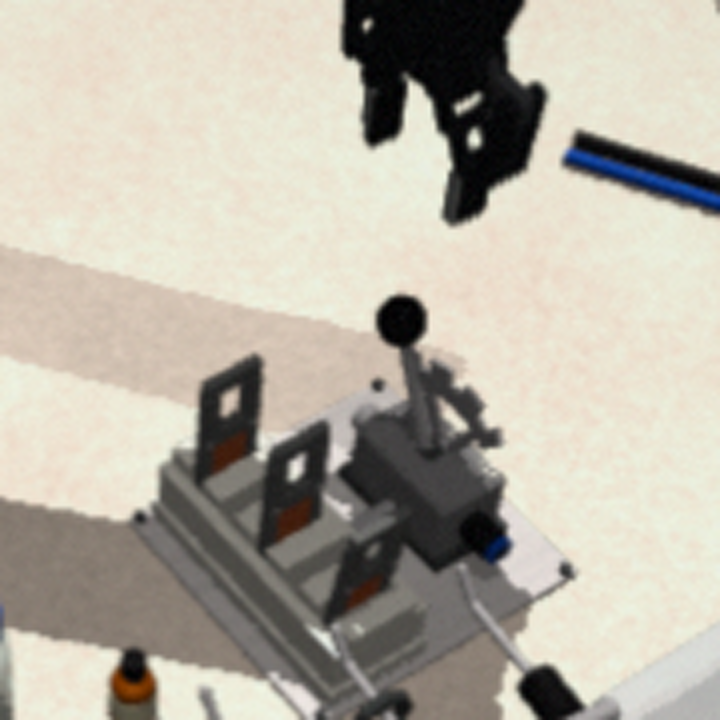

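View pics/top17.png

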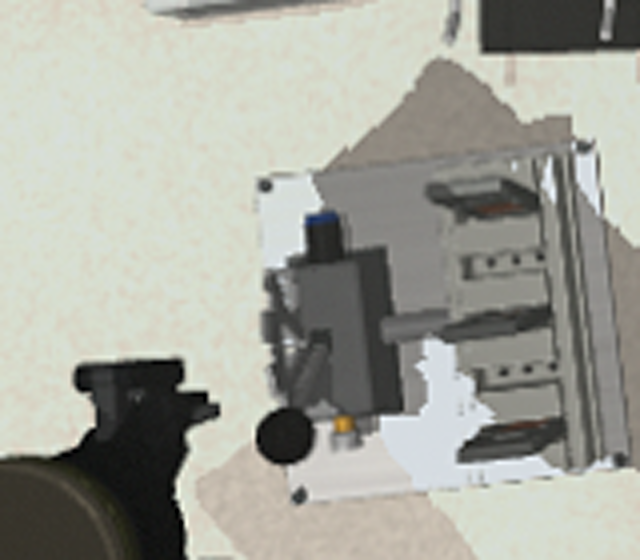

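```bash
python3 -m pendant '[[[0.9,-0.5,-1.5],[0,0,2],60],[[0,0,-1.5],[0,0,0],60],[[0,0,-1],[0,0,0],60],[[0,0,0],[0,0,0],60]]'; python3 st.py .4107 .3165 .138 5.45
```

```text
clock: 31.28
position: [0.4096, 0.3169, 0.198]
ee_rot: [0.999, 0.053, -0.001, -0.0]
ft_force: [0.2, 0.2, 0.6]
grip_width: 0.768
pos [0.41 0.32 0.2 ] shift cm [ 0.11 -0.04 -6.  ] turn deg [-0.04 -0.06 -0.6 ] j [-0.95  0.13  0.22  1.82 -0.03  1.2  -0.61] F [0.19 0.2  0.61] w 65.27152379752091
```

```bash
python3 -m pendant '[[[0.1,0,-2],[0,0,0],60],[[0,0,-2],[0,0,0],60],[[0,0,-1.9],[0,0,0],60],[[0,0,0],[0,0,0],150],[[0,0,0],[0,0,0],180],[[0,0,0],[0,0,0],180],[[0,0,0],[0,0,0],180]]' 20; python3 st.py .4107 .3165 .138 5.45
```

```text
clock: 32.15
position: [0.4111, 0.319, 0.141]
ee_rot: [0.999, 0.054, 0.001, -0.002]
ft_force: [2.1, 1.2, -8.2]
grip_width: 0.328
pos [0.41 0.32 0.14] shift cm [-0.04 -0.25 -0.3 ] turn deg [-0.25  0.13 -0.72] j [-0.94  0.19  0.22  1.88 -0.05  1.07 -0.6 ] F [ 2.15  1.16 -8.24] w 27.86170312724972
```

```bash
python3 -m pendant '[[[0.8,0.1,0.35],[0,0,0],180],[[0.8,0.1,0.25],[0,0,0],180],[[0.8,0.1,0.2],[0,0,0],180],[[0.8,0.1,0.1],[0,0,0],180],[[0.6,0,0.1],[0,0,0],180],[[0,0,0],[0,0,0],180]]'; python3 st.py .4518 .3185 .149 5.45
```

```text
clock: 32.9
position: [0.4456, 0.323, 0.1539]
ee_rot: [0.998, 0.055, -0.005, -0.001]
ft_force: [0.7, 0.1, -4.7]
grip_width: 0.327
pos [0.45 0.32 0.15] shift cm [ 0.62 -0.45 -0.49] turn deg [-0.09 -0.6  -0.84] j [-0.91  0.25  0.24  1.78 -0.07  1.13 -0.54] F [ 0.66  0.07 -4.69] w 27.825464787666515
```

```bash
python3 -m pendant '[[[0.6,-0.1,-0.2],[0,0,0],180],[[0.1,0,0],[0,0,0],180],[[0,0,0],[0,0,0],180]]'; python3 st.py .4518 .3185 .149 5.45
```

```text
clock: 33.28
position: [0.4524, 0.3235, 0.153]
ee_rot: [0.998, 0.056, -0.005, -0.002]
ft_force: [-2.1, 0.6, -1.4]
grip_width: 0.336
pos [0.45 0.32 0.15] shift cm [-0.06 -0.5  -0.4 ] turn deg [-0.22 -0.6  -0.93] j [-0.9   0.26  0.24  1.77 -0.08  1.12 -0.53] F [-2.07  0.58 -1.36] w 28.539218002826033
```

```bash
python3 -m pendant '[[[0,0,0],[0,0,0],110],[[0,0,0],[0,0,0],60],[[0,0,0],[0,0,0],60],[[0,0,2],[0,0,0],60],[[0,0,4],[0,0,0],60],[[0,0.5,4],[0,0,0],60],[[-2,3,2],[0,0,0],60],[[-3,4,0],[0,0,0],60],[[-2,4,0],[0,0,0],60],[[0,3,0],[0,0,0],60]]'; python3 - <<'E'
from workcell import manip
from h import *
for n in ["scene","top"]:
    c=manip.camera(n); np.savez(f"{n}18.npz",**c)
    crop(c,*((330,450,110,240) if n=="scene" else (140,260,250,365)),5,f"pics/{n}18.png",1.5)
    cv2.imwrite(f"pics/{n}18f.png",c["pixels"][:,:,::-1])
E
```

```text
clock: 34.52
position: [0.3831, 0.4689, 0.2799]
ee_rot: [0.999, 0.052, -0.002, -0.004]
ft_force: [0.3, -0.1, -0.5]
grip_width: 0.766
```

View pics/scene18.png

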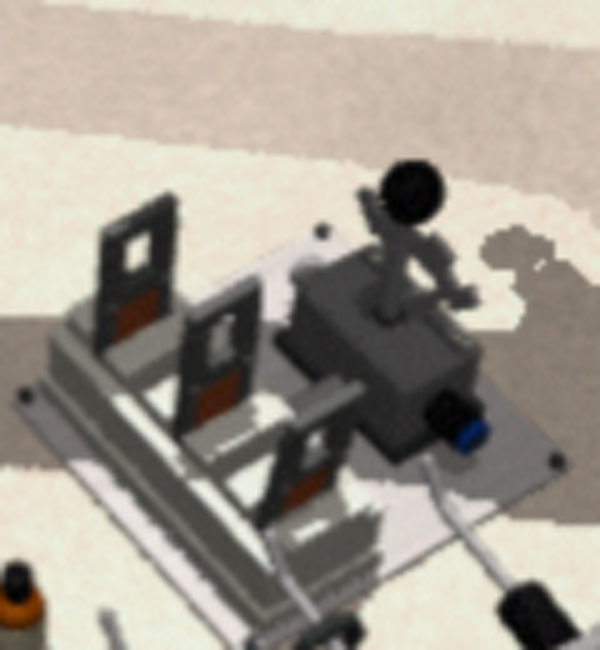

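View pics/top18.png

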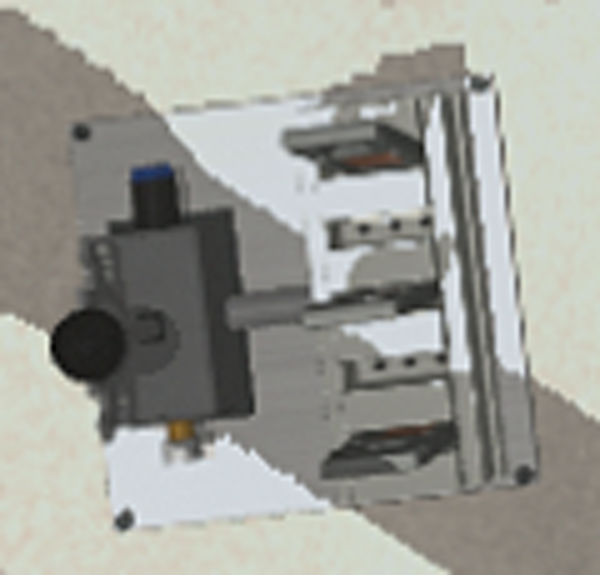

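View pics/top18f.png

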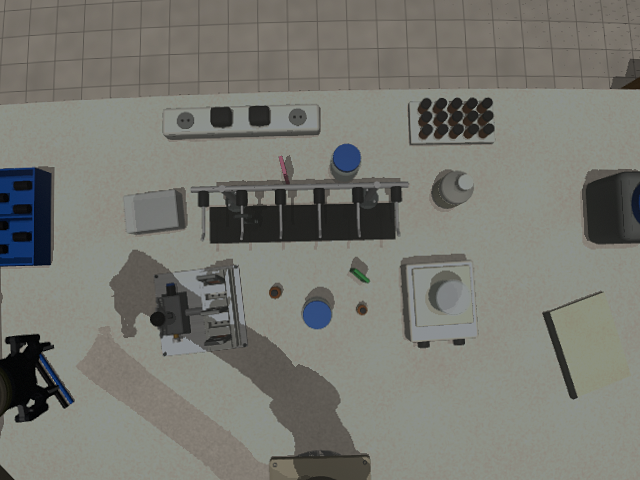

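```bash
python3 - <<'E'
from h import *
np.set_printoptions(precision=4,suppress=True)
t=load("top18.npz");s=load("scene18.npz")
kt=np.array([88,344])/5+[140,250];ks=np.array([413,191])/5+[330,110]
K,e=tri(t,kt,s,ks);T=onz(t,[kt],.14)[0];a=ST[1];P=stn(0,.055,.045)
for k in (K,T):
    d=k-P;lx=d[0]*np.cos(a)+d[1]*np.sin(a);print(k,"theta",np.arcsin(lx/.095))
# carriers: tops via depth in both views, station frame
for n,c,box in(("top",t,(185,245,260,350)),("scene",s,(340,410,140,225))):
    uv,Q=depthpts(c,*box);X=Q[:,:2]-ST[0];xs=X[:,0]*np.cos(a)+X[:,1]*np.sin(a);ys=-X[:,0]*np.sin(a)+X[:,1]*np.cos(a)
    for x0 in(-.062,0,.062):
        m=(abs(xs-x0)<.014)&(abs(ys+.05)<.028)&(Q[:,2]>.075)
        hi=m&(Q[:,2]>np.percentile(Q[m,2],97)-.006); lo=m&(Q[:,2]<.09)
        print(n,x0,m.sum(),"zmax",np.percentile(Q[m,2],[95,99]),"top x",np.median(xs[hi]),"low x",np.median(xs[lo]),"y",ys[m].min(),ys[m].max())
uv,Q=depthpts(t,225,262,200,230);m=(Q[:,2]>.03);print("spanner z",np.percentile(Q[m,2],[50,99]))
E
```

```text
[0.4526 0.3208 0.1373] theta 0.010780986047097476
[0.4523 0.3186 0.14  ] theta 0.005731317438253649
top -0.062 159 zmax [0.1412 0.1426] top x -0.05934370480686438 low x -0.0560039827298798 y -0.07203653057391532 -0.03187037675255597
top 0 128 zmax [0.1412 0.1431] top x 0.001846545352294315 low x 0.0032169646101519534 y -0.07132211550456939 -0.031067861752863066
top 0.062 137 zmax [0.1412 0.1424] top x 0.07283152377013323 low x 0.06527215092158346 y -0.07115653533177725 -0.031320184762476305
scene -0.062 291 zmax [0.1393 0.1416] top x -0.05762336485569365 low x -0.056380450207132116 y -0.07227311200444177 -0.030493333417076943
scene 0 293 zmax [0.1392 0.1408] top x 0.003526770773132659 low x 0.004177727808766524 y -0.07152778531756594 -0.028605354705217842
scene 0.062 189 zmax [0.1395 0.1411] top x 0.07319998524977263 low x 0.07084706610564641 y -0.07124013721956177 -0.02762211009443452
spanner z [0.1724 0.1818]
```

```bash
python3 - <<'E'
from workcell import manip
print(manip.hand_in(), manip.get_obs()["clock"])
E
```

```text
the job is handed in; nothing more can be done
the job is handed in; nothing more can be done
```

The job is done and handed in at about 35 s of the 210 s allowed. I pushed the gas lever to the shut end stop (read at about -0.45 rad). With the gas shut I unhooked the three carriers that were there and stood each in its own rack slot (near end, middle and far end). Then I set the lever in the middle notch.

Last checks before handing in:
- **Lever:** it read about +0.01 rad, well inside the middle notch.
- **Carriers:** all three tops stood about 140 mm high, so they are fully down, and I felt 12 to 29 N of floor contact as each went in. The one in the far slot leans about 6° toward +x within the slot's play. I left it alone because the gas was already on.
- **Other things:** the spanner still hangs on its peg, and the last top view shows no sign that the glassware, bottle, box or look-alikes moved.
- **Robot:** the arm was clear of everything.

Two smaller points:
- The two cameras disagreed by about 2 to 3 mm. I used the top camera for positions, and where I gripped the first carrier it agreed with the gripper.
- The last carrier was found about 4 mm to one side on its peg. I measured it again before gripping it, and the grip never slackened.

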